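# Close up a fuel tank: clear it, seat the keyed vent head, clamp it

## Task

Close up the old car's fuel tank. First throw the perished rubber pads lying on it into the scrap bin, then set the vent head on the open neck and turn it under light pressure until its lugs drop into their notches and the flange lies fully home. Then, with the T-handled key and not with the fingers, turn all three clamp screws clockwise to their stops so that the dogs hold the flange, stand the key back in its stand, and leave everything else on the bench alone.

Things in the scene. Friction and masses are not known exactly. Their poses are not given: they have to be found in the camera images.
- tank: The grey fuel tank, fixed on two wooden bearers: 280 mm (its x) by 500 mm (its y), flat top 120 mm above the bench. Origin at bench level under its middle, z up. On top near its +y end: the brass vent neck, three clamp screws round it, and in the corner at x 105, y 215 mm a capped filler, 42 mm high and 56 mm across.
- neck (a point): Centre of the rim of the open vent neck, 140 mm from the tank's middle along the tank's +y; axes as the tank's. The neck is a brass ring, bore 57 mm, outside 82 mm, 20 mm high and 20 mm deep.
- notch (a point): Middle of the wide notch in the neck's wall, at rim height, 35 mm from the neck's axis towards its +x. The notch is 22 mm wide, cut right through the wall, full height. Opposite it, towards -x, is a narrow notch, 15.5 mm wide.
- vent_grip (a point): The aluminium vent head, loose, upright on the tank's top at the start, 80 mm tall, about 280 g. Point on its axis, 62 mm above its foot. From below: spigot 53 mm across with a bevelled foot, flange 76 mm across (18 to 23 mm up), grip block 44 mm (x) by 26 mm (y) from there to the top, to be gripped across its y. A brass spout points to +x, 62 mm up, reaching 47 mm from the axis.
- vent_lug (a point): The vent head's wide lug (18 mm wide, under the spout, +x side): middle of its underside, 31 mm from the axis and 6 mm above the foot. A narrow lug (11.6 mm) is opposite. Both reach 37 mm from the axis. At any angle the foot enters the neck 6 mm and the lugs ride on the rim; with the vent head's x along the neck's x (within 0.06 rad) it drops 12 mm more, until vent_grip is 44 mm above neck.
- key_grip (a point): The T-handled key, loose, about 240 g, upright in its stand at the start. Centre of its wooden cross handle: 78 mm (x) by 20 mm (y) by 34 mm high, to be gripped across its y. Below on the axis: a collar 46 mm across (25 to 33 mm below this point), a shank 18 mm across, and a flat blade 26 mm wide (along x, like the handle) and 4 mm thick, its tip 99 mm below this point.
- stand_mouth (a point): Centre of the mouth of the key's stand: an upright square steel tube, inside 36 mm, outside 44 mm, mouth 86 mm above the bench, on a base plate of 110 x 110 mm, fixed. The key's collar rests on the mouth, key_grip then 33 mm above it. Stand and bin are on opposite sides of the tank; which is left varies.
- bin: The scrap bin, an open steel box fixed to the bench, 170 mm (x) by 150 mm (y) outside and 100 mm high, walls 4 mm. Origin at the centre of its underside.
- clamp1_head (a point): Captive clamp screw 1, 60 mm from the neck's axis, towards its +x and +y. Point on the screw's axis at the top of the head, 42 mm above the tank's top. Steel head 31 mm across, 10 mm high, with a slot right across it, 9 mm wide, 10 mm deep. Under it a dog, a steel finger 14 mm wide reaching 33 mm from the axis, turns with it. The x axis runs along the slot and points along the dog.
- clamp1 (a joint): Angle of clamp screw 1, growing clockwise seen from above. 0: dog square to the line to the neck's axis, clear of it; 1.57: tight against its stop, dog pointing at the neck's axis, 1 mm above the seated vent head's flange. Lower stop -0.3. Turns stiffly (0.12 N m), stays where left. Starts at -0.2 to 0.35.
- clamp2_head (a point): Captive clamp screw 2, 60 mm from the neck's axis, towards its -x. Point on the screw's axis at the top of the head, 42 mm above the tank's top. Steel head 31 mm across, 10 mm high, with a slot right across it, 9 mm wide, 10 mm deep. Under it a dog, a steel finger 14 mm wide reaching 33 mm from the axis, turns with it. The x axis runs along the slot and points along the dog.
- clamp2 (a joint): Angle of clamp screw 2, growing clockwise seen from above. 0: dog square to the line to the neck's axis, clear of it; 1.57: tight against its stop, dog pointing at the neck's axis, 1 mm above the seated vent head's flange. Lower stop -0.3. Turns stiffly (0.12 N m), stays where left. Starts at -0.2 to 0.35.
- clamp3_head (a point): Captive clamp screw 3, 60 mm from the neck's axis, towards its +x and -y. Point on the screw's axis at the top of the head, 42 mm above the tank's top. Steel head 31 mm across, 10 mm high, with a slot right across it, 9 mm wide, 10 mm deep. Under it a dog, a steel finger 14 mm wide reaching 33 mm from the axis, turns with it. The x axis runs along the slot and points along the dog.
- clamp3 (a joint): Angle of clamp screw 3, growing clockwise seen from above. 0: dog square to the line to the neck's axis, clear of it; 1.57: tight against its stop, dog pointing at the neck's axis, 1 mm above the seated vent head's flange. Lower stop -0.3. Turns stiffly (0.12 N m), stays where left. Starts at -0.2 to 0.35.
- pad1_center (a point): A perished black rubber mounting pad, a loose block 62 mm (x) by 30 mm (y) by 24 mm high, 50 g, lying on the tank's top at the start. This point is its centre. Two to four of the four pads are there.
- pad2_center (a point): A perished black rubber mounting pad, a loose block 62 mm (x) by 30 mm (y) by 24 mm high, 50 g, lying on the tank's top at the start. This point is its centre. Two to four of the four pads are there.
- pad3_center (a point): A perished black rubber mounting pad, a loose block 62 mm (x) by 30 mm (y) by 24 mm high, 50 g, lying on the tank's top at the start. This point is its centre. Two to four of the four pads are there.
- pad4_center (a point): A perished black rubber mounting pad, a loose block 62 mm (x) by 30 mm (y) by 24 mm high, 50 g, lying on the tank's top at the start. This point is its centre. Two to four of the four pads are there.
- spraycan: Bystander: a spray can, 64 mm across and 170 mm tall, standing on the bench. Origin at its underside.
- jar: Bystander: a glass jar with a steel lid, 68 mm across and 90 mm tall, standing on the bench. Origin at its underside.
- plugbox: Bystander: a cardboard box of 70 x 110 x 50 mm on the bench. Origin at its underside.
- oiltin: Bystander: a copper oil tin with a pointed spout, 60 mm across and 130 mm tall, standing on the bench. Origin at its underside.
Things that resemble listed ones, but are neither listed nor needed, are in the scene too. What is shaped like the part that bears vent_grip but blue or turquoise is not meant. Leave any brown or orange look-alike of the part that bears pad1_center alone.

How it is judged (in metres and radians):
On the way, in this order (a step that is already met when the one before it is completed fails the run):
1. all pads that are there lie in the scrap bin (x of pad1_center in the frame of bin between -0.085 and 0.085 m and y of pad1_center in the frame of bin between -0.075 and 0.075 m and height (world z) of each of pad1_center, pad2_center, pad3_center, pad4_center below 0.095 m and x of pad2_center in the frame of bin between -0.085 and 0.085 m and y of pad2_center in the frame of bin between -0.075 and 0.075 m and x of pad3_center in the frame of bin between -0.085 and 0.085 m and y of pad3_center in the frame of bin between -0.075 and 0.075 m and x of pad4_center in the frame of bin between -0.085 and 0.085 m and y of pad4_center in the frame of bin between -0.075 and 0.075 m), for 0.2 s.
2. the vent head is home in the neck: lugs in their notches, flange on the rim (horizontal distance between vent_grip and neck below 0.005 m and z of vent_grip in the frame of neck below 0.048 m and angle between the x axis of vent_grip and the x axis of neck, either way round below 0.15 rad and angle between vent_grip's own z axis and vertical below 0.08 rad), for 0.2 s.
3. all three clamp screws are turned to their stops over the seated vent head (all of step 2 and value of joint each of clamp1, clamp2, clamp3 above 1.4 rad), for 0.2 s.
4. the key stands in its stand again (horizontal distance between key_grip and stand_mouth below 0.015 m and z of key_grip in the frame of stand_mouth below 0.045 m and angle between key_grip's own z axis and vertical below 0.15 rad), for 0.2 s.
At the end, for the whole second after the job is handed in: Pads present: in the bin, below its rim. Vent head: home and keyed, axis within 5 mm, within 4 mm of full depth, upright. Each clamp screw past 1.40 rad (stop 1.57). Key: at rest, upright in its stand, within 15 mm, collar within 12 mm of the mouth (all of step 1 and all of step 3 and all of step 4 and linear speed of each of key, vent below 0.02 m/s); the robot touches nothing.
It fails at once if a bystander is disturbed (moved more than 30 mm) (distance of any of spraycan, jar, plugbox, oiltin from where it was at the start of the episode above 0.03 m).
It fails at once if the vent head is forced (contact with the tank and its neck over 90 N in all) (contact force between vent and tank above 90 N).
It fails at once if a clamp screw is turned with the fingers instead of the key (contact force between the fingers and clamp1 above 3 N or contact force between the fingers and clamp2 above 3 N or contact force between the fingers and clamp3 above 3 N).
Of pad1, pad2, pad3, pad4 only 2 to 4 are there at a start; the rules pass over those that are not, and their reading is None.
At some moment in a run one of pad1, pad2, pad3, pad4 may be knocked a few centimetres aside while the robot is not near it.
It also fails if it takes over 210 s, if anything falls off the work surface, if the arm or the gripper's body presses on something with over 40 N, if the wrist force passes 120 N, or if a joint passes its speed limit or range.

## Robot

A 7-joint arm with a two-finger parallel gripper is mounted at the origin on the work surface. World frame = base frame: x ahead of the robot, y to its left, z up, the work surface at z = 0. Lengths are in mm, angles in rad, forces in N, time in s.
With the tool pointing down it reaches from about 350 to 900 mm from the base axis. Payload 7.2 kg.
Tool frame: the origin (TCP) lies midway between the tips of the shut fingers; the grasp point (between the pads) lies robot.tcp_to_grasp behind it (robot.tcp_to_grasp is the distance from the TCP to the grasp point, in mm); z points along the fingers, y is the direction in which the jaws open and shut (so a half turn about z gives the same grasp; the last joint's range is limited). The gripper opens to 88 mm and grips with 3 to 60 N. Pads are 20 mm wide; open, the fingers measure 115 mm over their backs; the gripper's body (75 mm by 178 mm) begins 61 mm behind the grasp point.
Start: joints at [1.133, 0.411, -0.013, 1.596, 0.006, 1.134, -0.082], TCP at [225.882, -582.758, 222.653] pointing down, gripper open.
Joint ranges: [-2.95, 2.95], [-0.29, 1.99], [-1.47, 1.44], [0.14, 2.54], [-1.03, 4.17], [0.13, 1.85], [-2.86, 2.86]. Speed limits (rad/s): [2.39, 2.39, 3.01, 3.01, 3.14, 3.14, 3.14].

## Interface

Orientations are given as a unit quaternion [w, x, y, z].
In Python, from rig import robot gives the robot as it stands.
- The arm moves only by the shell command python3 -m creep 'ROWS'. ROWS is JSON, a list of rows, each a list of 3 entries, a list of its own where there are three numbers: the shift along the tool's x, y, z in units of 30 mm (1.0 is 30 mm), then the turn, a rotation vector about the tool's x, y, z in units of 6 degrees (1.0 is 6 degrees), then the opening, from -1 (shut) to 1 (fully open), so that 0 is half open. In form: [[[x, y, z], [wx, wy, wz], grip], ...]. A call has 1 to 20 rows; each row shifts and turns the commanded pose from where the row before left it, along the tool's axes as they then stand; what a row does not reach is not made up. A row lasts 1/12 s, in which the tool goes at most 41.7 mm and 7.16 degrees, less where a joint would pass 70% of its speed; a pose out of reach is approached as far as the arm can. A call is refused whole if a number of a shift passes 1 or a number of a turn 1, either way. A call with a gripper value outside its range is refused whole. The fingers move at their own pace and stop on an object; the grip force is fixed at half the most. Time passes only in rows, so rows that do not move let the fingers close. It gives the time, the measured TCP pose, the force and the opening at its end, in the units of the state.
- robot.state(): the state, without advancing time (a new reading comes with each control period).
- robot.camera(name): name is "scene" or "top"; returns a dict with "pixels" (420x560x3 uint8, red, green, blue), "intrinsics" (3x3 intrinsics, pixels), "eye" and "orientation" of the camera in the world. Camera axes: x right, y down, z forward; pixel columns grow to the right and rows downward; lengths in mm; the calibration is good to about 2 mm. A picture is of the moment at which its call begins. There is no depth.
- robot.job_done(): hands the job in, once; it reports no verdict.
The state is a dict: "clock": time; "q": joint angles; "qd": joint speeds; "tau": joint torques, N m; "eef_pos": TCP position; "tcp_rot": TCP orientation; "wrist_force": force on the tool from outside, world axes, zero at the start; "wrist_torque": the same for the moment, N m; "grip_width": finger opening in mm.
Only numpy, scipy, OpenCV 4.12 (cv2) and the standard library are available. Lean on these libraries where they do the work, as an engineer would, in place of code of your own. Each camera call takes 0.05 s, during which the arm holds its last target.

## Working session

There is one attempt and no reset: what is moved stays moved. The work goes in short steps, Python scripts to look and compute and a shell command to move; the robot and the scene stay as the last step left them, time stands still between calls to the robot, and variables do not carry over. Pictures are saved under pics/ and viewed, and the job is handed in when it is done.

```bash
ls; mkdir -p pics
python3 - <<'E'
from rig import robot
import cv2
print(robot.state(), robot.tcp_to_grasp)
for n in("scene","top"):
    c=robot.camera(n); cv2.imwrite(f"pics/{n}0.png",c["pixels"][:,:,::-1]); print(n,c["intrinsics"],c["eye"],c["orientation"])
E
```

```text
pics
{'clock': 0.0, 'q': array([ 1.13285254,  0.41187354, -0.01273358,  1.59702409,  0.00562149,
        1.13430321, -0.08222283]), 'qd': array([ 0.00088893,  0.00018068, -0.00135083,  0.00043312, -0.00189007,
        0.00030272, -0.00019593]), 'tau': array([-1.91498273e-06, -5.87948799e+01,  6.42334186e-01, -2.91077346e+01,
       -5.37377223e-02,  1.82820327e-02,  1.26811838e-04]), 'eef_pos': array([ 225.646613  , -582.31064046,  221.83356677]), 'tcp_rot': array([-7.59196307e-04,  9.82956694e-01,  1.83835578e-01, -2.04224222e-04]), 'wrist_force': array([ 0.23283681, -0.48127571, -0.76009991]), 'wrist_torque': array([-0.00324359,  0.01820084, -0.00350739]), 'grip_width': 87.47278555894233} 18.700000000000003
scene [[457.74185137   0.         288.41752704]
 [  0.         457.74185137 213.59956122]
 [  0.           0.           1.        ]] [1464.82048635 -125.28066493  944.65993079] [-0.30851076  0.66716292  0.61780855 -0.27933376]
top [[536.63074126   0.         274.60500216]
 [  0.         536.63074126 216.05870964]
 [  0.           0.           1.        ]] [ 425.60603972  -19.23835567 1513.01327861] [-0.03037793  0.70988097 -0.70307811  0.02876386]
```

View pics/scene0.png

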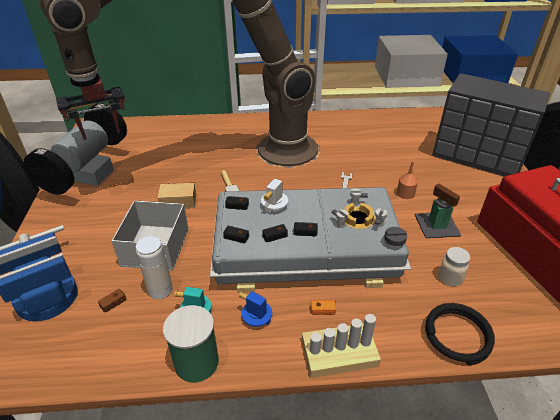

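View pics/top0.png

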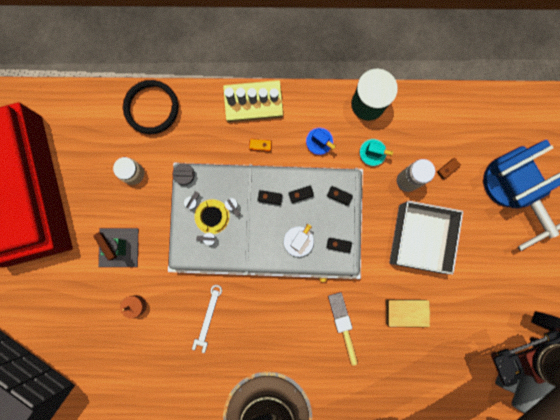

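In the top view the four black pads are at (270,198), (301,194), (340,195) and (340,245), and the white/aluminium vent head with its brass spout is at (300,241). The neck is at (211,215), the key in its stand at (118,247) and the bin at (428,237).
Possible mix-ups: the blue head (320,141) and turquoise head (373,152) resemble the vent head. The orange block (260,145) and brown block (449,168) resemble pads. None of these four is on the tank, so I rule them out.

```bash
cat > h.py <<'E'
import numpy as np, cv2
from rig import robot
from scipy.spatial.transform import Rotation as R
def rot(o): return R.from_quat([o[1],o[2],o[3],o[0]])
def cam(n): 
    c=robot.camera(n); c["bgr"]=c["pixels"][:,:,::-1].copy(); return c
def ray(c,uv):
    uv=np.atleast_2d(uv).astype(float);K=c["intrinsics"]
    d=np.c_[(uv[:,0]-K[0,2])/K[0,0],(uv[:,1]-K[1,2])/K[1,1],np.ones(len(uv))]
    return rot(c["orientation"]).apply(d)
def plane(c,uv,z):
    d=ray(c,uv);e=np.array(c["eye"]);return e+d*((z-e[2])/d[:,2])[:,None]
def proj(c,P):
    p=rot(c["orientation"]).inv().apply(np.atleast_2d(P)-np.array(c["eye"]));K=c["intrinsics"]
    return np.c_[K[0,0]*p[:,0]/p[:,2]+K[0,2],K[1,1]*p[:,1]/p[:,2]+K[1,2]]
def crop(c,x0,y0,x1,y1,s,name):
    cv2.imwrite("pics/"+name,cv2.resize(c["bgr"][y0:y1,x0:x1],None,fx=s,fy=s,interpolation=cv2.INTER_CUBIC))
E
python3 - <<'E'
from h import *
c=cam("top"); crop(c,160,155,370,285,3.8,"c1.png"); s=cam("scene"); crop(s,200,170,420,300,3.6,"c2.png")
crop(c,90,220,150,270,8,"c3.png"); crop(s,410,175,470,245,8,"c4.png")
hsv=cv2.cvtColor(c["bgr"],cv2.COLOR_BGR2HSV)
m=((hsv[...,2]<55)).astype(np.uint8); m[:160]=0;m[275:]=0;m[:,:250]=0;m[:,360:]=0
for k in cv2.findContours(m,0,2)[0]:
    if cv2.contourArea(k)<60: continue
    r=cv2.minAreaRect(k);print(r,cv2.contourArea(k), plane(c,r[0],144)[0], plane(c,cv2.boxPoints(r),144)[:,:2].round(0).tolist())
E
```

```text
((338.7308044433594, 244.84616088867188), (22.945585250854492, 10.394153594970703), 11.309932708740234) 208.0 [ 468.34881911 -179.65563479  144.        ] [[461.0, -148.0], [487.0, -154.0], [476.0, -211.0], [450.0, -206.0]]
((269.7297668457031, 197.6216278076172), (23.015857696533203, 10.850333213806152), 9.462322235107422) 220.0 [587.77649566  -2.57452498 144.        ] [[579.0, 29.0], [606.0, 25.0], [597.0, -34.0], [569.0, -30.0]]
((339.50518798828125, 195.6134033203125), (22.94682502746582, 11.06727409362793), 23.96249008178711) 224.0 [ 594.66518966 -181.67844263  144.        ] [[593.0, -149.0], [620.0, -161.0], [596.0, -214.0], [570.0, -203.0]]
((300.8499755859375, 194.0500030517578), (10.75174331665039, 22.45216941833496), 71.56504821777344) 214.5 [597.76742009 -82.41388324 144.        ] [[601.0, -51.0], [620.0, -105.0], [594.0, -114.0], [575.0, -60.0]]
```

View pics/c1.png

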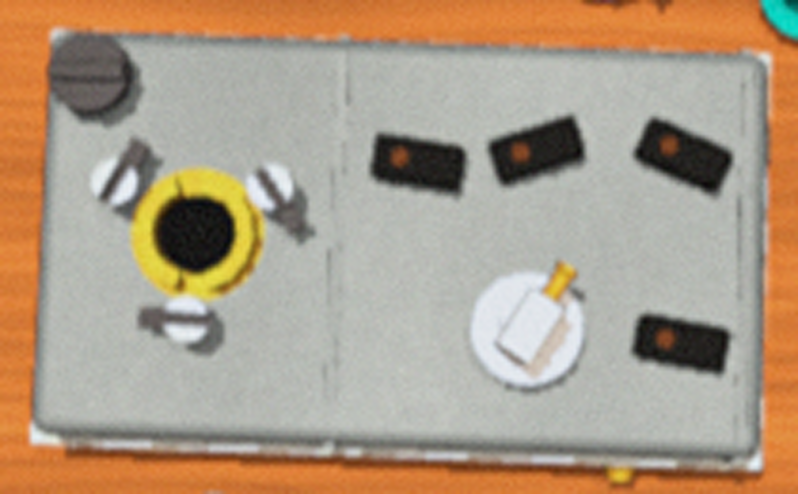

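View pics/c2.png

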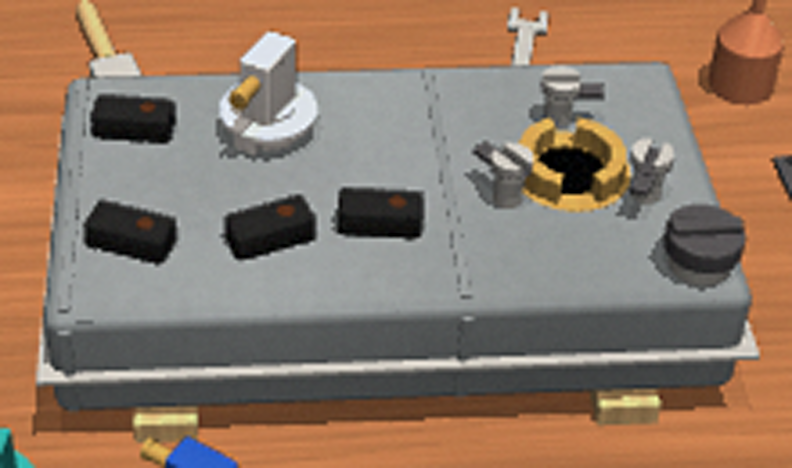

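View pics/c3.png

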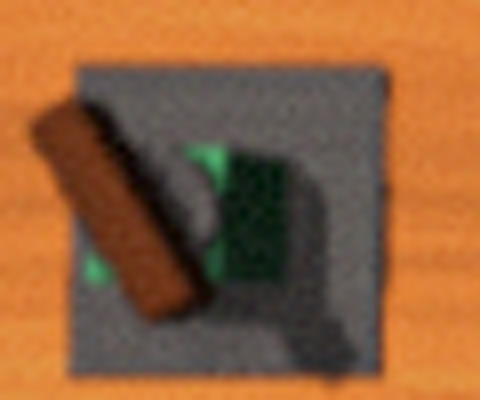

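View pics/c4.png

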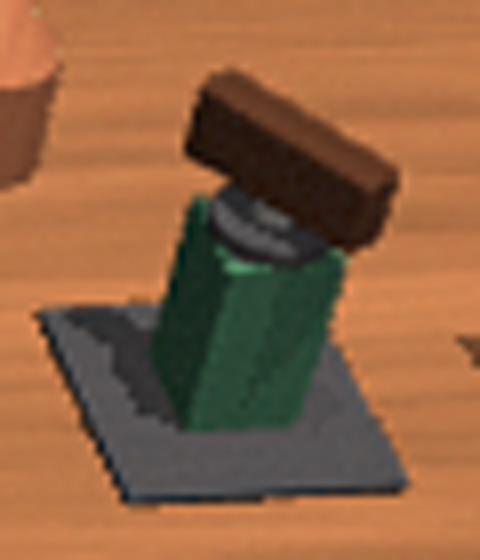

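The crops confirm four black pads on the tank, the bare aluminium vent head with its spout towards image up-right, and all dogs clear of the neck. The stand is on the left (+y) and the bin on the right. Now the measurements.

Run:
```python
from h import *
c=cam("top"); s=cam("scene")
def blobs(c,m,a,lab,z):
    for k in cv2.findContours(m.astype(np.uint8),0,2)[0]:
        A=cv2.contourArea(k)
        if A<a: continue
        r=cv2.minAreaRect(k);print(lab,np.round(r[0],1),np.round(r[1],1),round(r[2]),A,plane(c,r[0],z)[0].round(1))
for n,c_ in (("top",c),("scene",s)):
    h=cv2.cvtColor(c_["bgr"],cv2.COLOR_BGR2HSV)
    box=np.zeros(h.shape[:2],bool)
    if n=="top": box[165:275,170:362]=1
    else: box[185:275,212:408]=1
    blobs(c_,(h[...,0]>15)&(h[...,0]<35)&(h[...,1]>120)&box,5,n+" brass",140)
    blobs(c_,(h[...,2]>205)&(h[...,1]<40)&box,5,n+" bright",162)
    # brown handle
    b2=np.zeros_like(box)
    if n=="top": b2[225:270,90:145]=1
    else: b2[178:212,430:465]=1
    blobs(c_,(h[...,1]>90)&(h[...,2]<150)&((h[...,0]<12)|(h[...,0]>170))&b2,20,n+" handle",136)
    if n=="top":
        b3=np.zeros_like(box); b3[195:280,390:470]=1
        crop(c_,385,190,475,285,7,"bin.png")
        blobs(c_,(h[...,1]<60)&b3,100,n+" bin",100)
crop(c,165,160,250,255,7,"neck.png")
crop(s,320,180,420,250,7.5,"neck_s.png")
crop(c,275,220,325,265,12,"vent.png")
crop(s,250,170,300,220,10,"vent_s.png")
```

```text
top brass [306.9 228.7] [4.9 8.5] 27 30.0 [509.  -98.6 140. ]
top brass [211.5 216.5] [33. 33.] 90 866.0 [538.  146.5 140. ]
top bright [172. 270.] [2. 4.] 90 5.5 [400.8 240.2 162. ]
top bright [208.  242.5] [3. 8.] 90 19.5 [470.5 151.4 162. ]
top bright [208.5 234.5] [3. 9.] 90 23.0 [490.7 150.5 162. ]
top bright [298.  241.5] [29.  27.6] 45 546.5 [475.2 -75.1 162. ]
top bright [227.  205.3] [9.4 3.6] 56 22.0 [565.  105.1 162. ]
top bright [193. 204.] [3.6 8. ] 27 17.5 [567.5 191.3 162. ]
top bright [233.9 201.5] [8.9 3.4] 59 19.0 [575.   87.9 162. ]
top bright [186.  200.4] [3.8 8.9] 31 21.0 [576.6 209.3 162. ]
top handle [104.1 246. ] [30.5 10.8] 59 224.5 [459.9 421.  136. ]
top bin [426.4 236.9] [63.9 65.4] 10 3970.0 [ 493.  -415.6  100. ]
scene brass [359.  215.5] [25. 30.] 90 555.5 [557.8 144.8 140. ]
scene brass [267.8 195.2] [4.2 9.2] 45 31.5 [453.6 -95.1 140. ]
scene bright [214.5 272.5] [3. 5.] 90 7.0 [ 754.3 -229.7  162. ]
scene bright [274.  272.2] [  1.6 106. ] 88 54.0 [763.1 -94.9 162. ]
scene bright [368.5 267.5] [ 4.  77.2] 88 23.5 [764.8 123.3 162. ]
scene bright [339.5 214.8] [7.2 1.9] 34 6.0 [576.3  87.  162. ]
scene bright [384.5 213. ] [2.7 5.8] 27 7.0 [577.5 206.4 162. ]
scene bright [344.5 211.3] [7.2 2.2] 37 8.0 [563.2 102.7 162. ]
scene bright [377.5 210.5] [3.1 4.9] 27 10.0 [566.2 190.3 162. ]
scene bright [262.5 200.8] [7.  3.1] 59 13.5 [ 504.4 -111.3  162. ]
scene bright [278.4 203.4] [ 9.3 21. ] 52 89.5 [518.3 -69.  162. ]
scene bright [344.5 186. ] [2. 3.] 90 5.5 [454.6 121.6 162. ]
scene bright [272.  186.5] [ 3. 10.] 90 21.5 [442.7 -82.2 162. ]
scene bright [232.  187.5] [ 5. 12.] 90 41.0 [ 439.5 -194.   162. ]
scene handle [446.  194.8] [27.9 12.5] 30 282.0 [482.1 411.9 136. ]
```

View pics/neck.png

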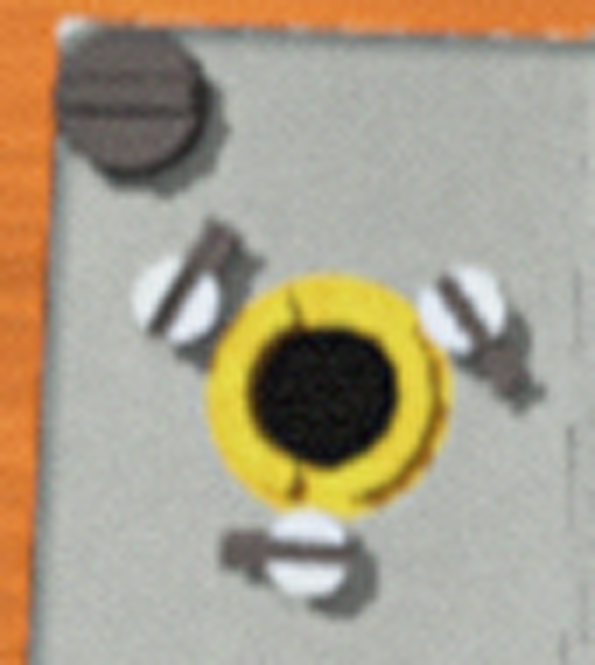

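View pics/neck_s.png

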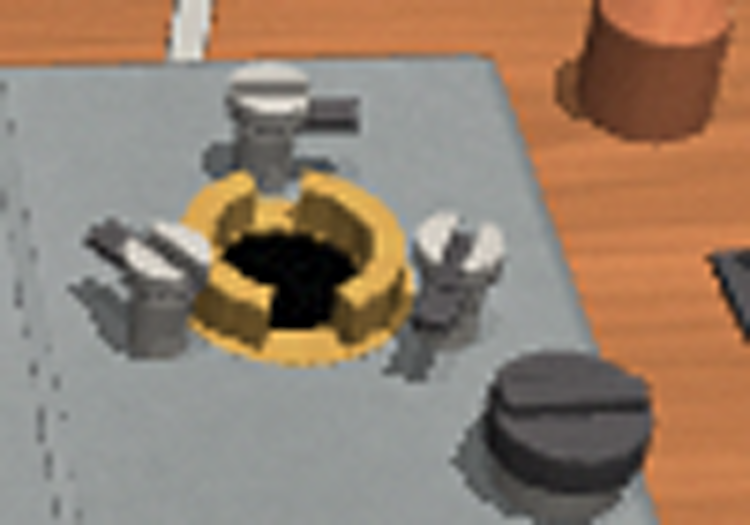

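View pics/vent.png

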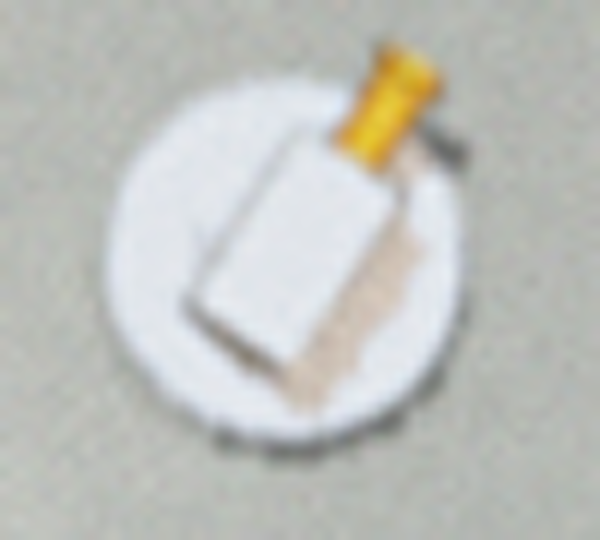

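View pics/bin.png

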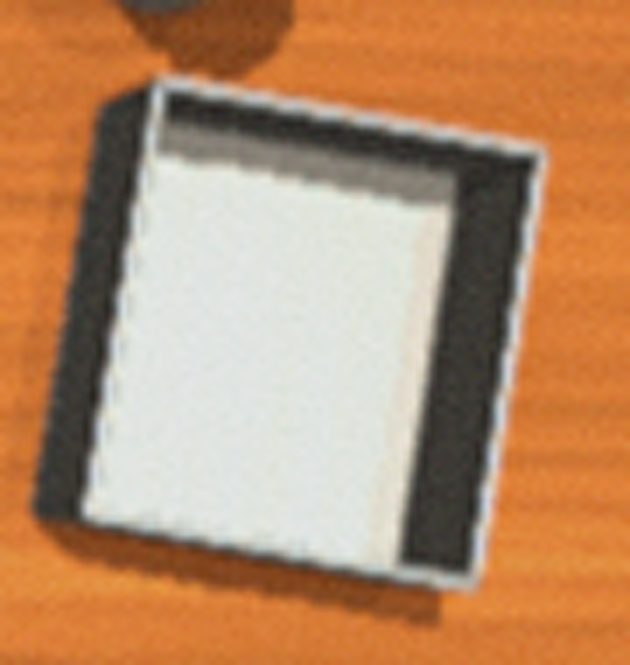

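Run:
```python
from h import *
c=cam("top"); s=cam("scene")
def f(c,x0,y0,sc,pts,z,l):
    p=(np.array(pts,float)+.5)/sc-.5+[x0,y0]; P=plane(c,p,z)[:,:2]; print(l,P.round(1).tolist(),P.mean(0).round(1))
    return P
f(c,385,190,7,[(155,78),(545,150),(480,588),(82,520)],100,"bin")
P=f(c,275,220,12,[(302,128),(398,195),(285,368),(190,300)],200,"ventblock")
d=P[1]-P[2];print("ang",np.arctan2(d[1],d[0])); d=P[0]-P[3];print("ang",np.arctan2(d[1],d[0]))
f(c,275,220,12,[(283,257)],143,"ventflange")
P=f(c,275,220,12,[(410,55)],186,"spout tip")
P=f(c,90,220,8,[(75,97),(35,130),(145,318),(190,285)],136,"key")
d=P[0]-P[3];print(np.arctan2(d[1],d[0]))
f(c,90,220,8,[(78,65),(388,68),(380,378),(70,375)],5,"base")
f(s,410,175,8,[(305,137)],136,"key s")
f(s,410,175,8,[(38,312),(298,305),(408,485),(128,503)],4,"base s")
# scene check
for p in ([474,-75.6,200],[460,421,136],[541,149,140]): print(proj(s,p),proj(c,p))
crop(s,250,170,300,220,12,"vent_s.png")
q=robot.state();r=rot(q["tcp_rot"]).as_matrix();print(r.round(3))
```

```text
bin [[588.2, -364.8], [562.2, -511.6], [397.5, -484.1], [421.4, -335.6]] [ 492.3 -424.1]
ventblock [[501.5, -77.5], [488.0, -97.2], [452.6, -74.4], [466.2, -54.9]] [477.1 -76. ]
ang -0.5722847508478537
ang -0.5696275838089191
ventflange [[477.3, -76.2]] [477.3 -76.2]
spout tip [[517.6, -100.4]] [ 517.6 -100.4]
key [[496.4, 435.6], [485.7, 448.0], [425.9, 410.6], [436.6, 396.5]] [461.2 422.7]
0.5781424217272495
base [[514.5, 478.2], [514.5, 369.0], [405.8, 368.4], [405.8, 477.0]] [460.1 423.2]
key s [[468.4, 421.6]] [468.4 421.6]
base s [[407.7, 366.8], [410.8, 471.0], [514.9, 476.8], [516.8, 368.9]] [462.6 420.9]
[[274.86391622 182.23672808]] [[298.8519247  241.43233246]]
[[446.48917297 189.91515809]] [[104.09305166 245.9359505 ]]
[[359.3024125  211.36570574]] [[210.54610256 215.34417124]]
[[ 0.932  0.361 -0.   ]
 [ 0.361 -0.932  0.   ]
 [-0.    -0.    -1.   ]]
```

View pics/vent_s.png

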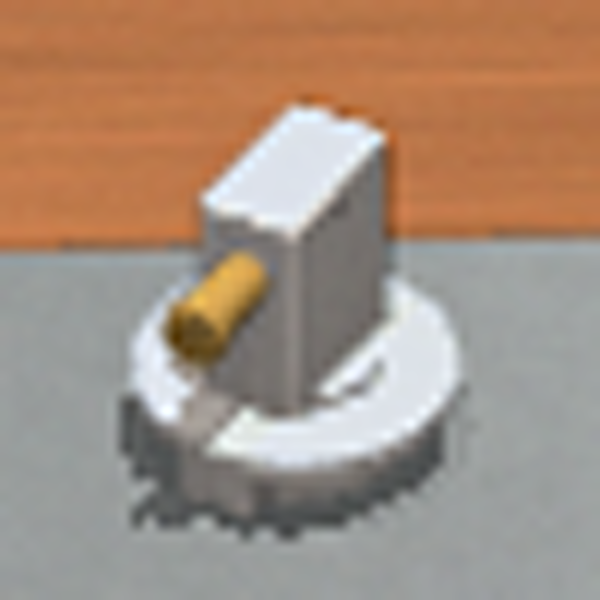

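```bash
cat >> h.py <<'E'
def go(x,y,z,phi):
    "print turn (units 6deg), then shift in the turned tool frame (units 30mm); z is TCP height"
    q=robot.state(); M=rot(q["tcp_rot"]).as_matrix()
    p0=np.arctan2(M[1,0],M[0,0]); dw=(p0-phi+np.pi)%(2*np.pi)-np.pi
    T=np.array([[np.cos(phi),np.sin(phi),0],[np.sin(phi),-np.cos(phi),0],[0,0,-1.]])
    tilt=(R.from_matrix(M.T@T)).as_rotvec()/np.radians(6)
    d=np.array([x,y,z])-q["eef_pos"]
    print("turn",tilt.round(2),"shift after turn",(T.T@d/30).round(3),"| shift before turn",(M.T@d/30).round(3),"| pos",q["eef_pos"].round(1),"phi",round(p0,4),"q7",round(q["q"][6],2),"t",round(q["clock"],2),"grip",round(q["grip_width"],1),"F",q["wrist_force"].round(1))
E
python3 - <<'E'
from h import *
c=cam("top"); s=cam("scene")
print("can",plane(s,[(157,290)],0),plane(c,[(421,171)],170))
go(592,-181,215,1.168)
E
```

```text
can [[ 657.94247101 -399.83096935    0.        ]] [[ 656.05021693 -384.57878273  170.        ]]
turn [-0.   -0.   -7.62] shift after turn [17.103  5.979  0.253] | shift before turn [16.22  -8.074  0.254] | pos [ 225.9 -582.7  222.6] phi 0.3698 q7 -0.08 t 0.5 grip 87.7 F [ 0.4  0.6 -0. ]
```

```bash
python3 -m creep '[[[0,0,0],[0,0,-0.95],0.4],[[0,0,0],[0,0,-0.95],0.4],[[0,0,0],[0,0,-0.95],0.4],[[0,0,0],[0,0,-0.95],0.4],[[0,0,0],[0,0,-0.95],0.4],[[0,0,0],[0,0,-0.95],0.4],[[0,0,0],[0,0,-0.95],0.4],[[0,0,0],[0,0,-0.95],0.4],[[0.95,0.33,0],[0,0,0],0.4],[[0.95,0.33,0],[0,0,0],0.4],[[0.95,0.33,0],[0,0,0],0.4],[[0.95,0.33,0],[0,0,0],0.4],[[0.95,0.33,0],[0,0,0],0.4],[[0.95,0.33,0],[0,0,0],0.4],[[0.95,0.33,0],[0,0,0],0.4],[[0.95,0.33,0],[0,0,0],0.4],[[0.95,0.33,0],[0,0,0],0.4],[[0.95,0.33,0],[0,0,0],0.4],[[0.95,0.33,0],[0,0,0],0.4],[[0.95,0.33,0],[0,0,0],0.4]]'; python3 -m creep '[[[0.95,0.33,0],[0,0,0],0.4],[[0.95,0.33,0],[0,0,0],0.4],[[0.95,0.33,0],[0,0,0],0.4],[[0.95,0.33,0],[0,0,0],0.4],[[0.95,0.33,0],[0,0,0],0.4],[[0.95,0.33,0],[0,0,0],0.4]]'; python3 -c "
from h import *
go(592,-181,123,1.168);go(592,-181,215,1.168)"
```

```text
clock: 2.17
eef_pos: [470.7, -314.2, 222.9]
tcp_rot: [0.0, 0.835, 0.55, 0.0]
wrist_force: [0.2, -0.5, 0.2]
grip_width: 61.3
clock: 2.67
eef_pos: [592.7, -180.4, 222.8]
tcp_rot: [0.0, 0.835, 0.55, 0.0]
wrist_force: [-0.8, -1.2, -0.8]
grip_width: 61.0
turn [ 0.    0.   -0.02] shift after turn [-0.027 -0.014  3.326] | shift before turn [-0.027 -0.014  3.326] | pos [ 592.7 -180.4  222.8] phi 1.1655 q7 -0.33 t 2.67 grip 61.0 F [-0.8 -1.2 -0.8]
turn [ 0.    0.   -0.02] shift after turn [-0.027 -0.014  0.259] | shift before turn [-0.027 -0.014  0.259] | pos [ 592.7 -180.4  222.8] phi 1.1655 q7 -0.33 t 2.67 grip 61.0 F [-0.8 -1.2 -0.8]
```

```bash
cat >> h.py <<'E'
def pads(c=None):
    c=c or cam("top"); h=cv2.cvtColor(c["bgr"],cv2.COLOR_BGR2HSV)
    m=((h[...,2]<55)).astype(np.uint8); m[:165]=0;m[275:]=0;m[:,:236]=0;m[:,362:]=0
    for k in cv2.findContours(m,0,2)[0]:
        if cv2.contourArea(k)<60: continue
        r=cv2.minAreaRect(k); b=plane(c,cv2.boxPoints(r),144)[:,:2]
        e=max((b[1]-b[0],b[2]-b[1]),key=np.linalg.norm); a=np.arctan2(e[1],e[0])%np.pi
        print("pad px",np.round(r[0]),np.round(r[1],1),"xy",b.mean(0).round(1),"ang",round(a,3))
E
python3 -c "
from h import *
pads()
s=cam('scene'); crop(s,180,140,420,300,3.3,'d1.png')"
```

```text
pad px [270. 198.] [22.5 10.9] xy [587.8  -2.4] ang 1.414
pad px [301. 194.] [10.4 22.5] xy [597.4 -82.6] ang 1.904
pad px [336. 226.] [17.4 96. ] xy [ 517.6 -172.8] ang 3.127
pad px [338. 174.] [ 5.7 19.3] xy [ 649.9 -178.4] ang 3.043
```

View pics/d1.png

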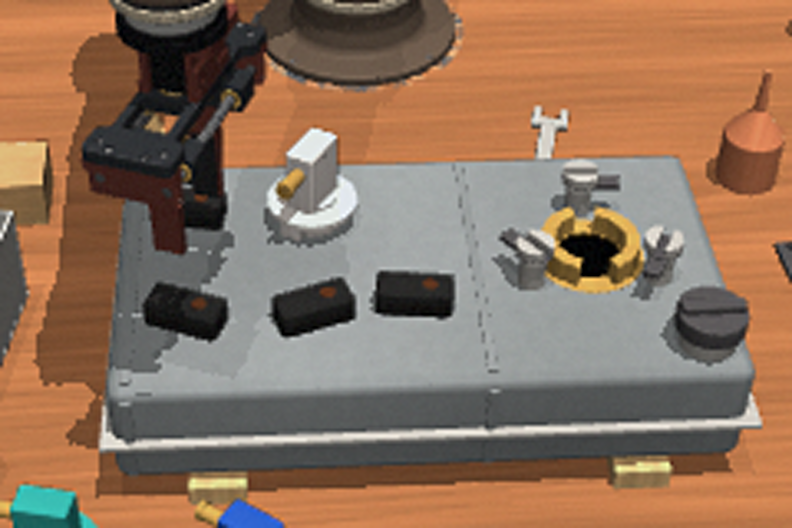

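The pads have not moved, and the gripper hangs above pad C at crop (185,310). Going down, then gripping and lifting.

```bash
python3 -m creep '[[[0,0,0.8],[0,0,0],0.4],[[0,0,0.8],[0,0,0],0.4],[[0,0,0.8],[0,0,0],0.4],[[0,0,0.5],[0,0,0],0.4],[[0,0,0.4],[0,0,0],0.4],[[0,0,0],[0,0,0],-1],[[0,0,0],[0,0,0],-1],[[0,0,0],[0,0,0],-1],[[0,0,0],[0,0,0],-1],[[0,0,0],[0,0,0],-1],[[0,0,-0.5],[0,0,0],-1],[[0,0,-0.9],[0,0,0],-1],[[0,0,-0.9],[0,0,0],-1],[[0,0,-0.9],[0,0,0],-1]]'; python3 -c "
from h import *
b=-0.173
ctr=np.array([492.3,-424.1]);X=np.array([np.cos(b),np.sin(b)]);Y=np.array([-X[1],X[0]])
for dx in(-35,30): print(dx,ctr+dx*X)
go(*(ctr-40*X),215,np.pi/2+b)"
```

```text
clock: 3.93
eef_pos: [591.6, -181.4, 221.1]
tcp_rot: [-0.0, 0.835, 0.55, -0.0]
wrist_force: [0.1, -0.5, -0.7]
grip_width: 30.1
-35 [ 457.82245251 -418.07515818]
30 [ 521.85218356 -429.26415013]
turn [-0.   -0.   -2.22] shift after turn [-8.538 -3.201  0.202] | shift before turn [-9.045 -1.152  0.202] | pos [ 591.6 -181.4  221.1] phi 1.1658 q7 -0.33 t 3.93 grip 30.1 F [ 0.1 -0.5 -0.7]
```

```bash
python3 -m creep '[[[0,0,0],[0,0,-0.74],-1],[[0,0,0],[0,0,-0.74],-1],[[0,0,0],[0,0,-0.74],-1],[[-0.95,-0.32,0],[0,0,0],-1],[[-0.95,-0.32,0],[0,0,0],-1],[[-0.95,-0.32,0],[0,0,0],-1],[[-0.95,-0.32,0],[0,0,0],-1],[[-0.95,-0.32,0],[0,0,0],-1],[[-0.95,-0.32,0],[0,0,0],-1],[[-0.95,-0.32,0],[0,0,0],-1],[[-0.95,-0.32,0],[0,0,0],-1],[[-0.94,-0.31,0],[0,0,0],-1],[[0,0,0.95],[0,0,0],-1],[[0,0,0.95],[0,0,0],-1],[[0,0,0.95],[0,0,0],-1],[[0,0,0.95],[0,0,0],-1],[[0,0,0.95],[0,0,0],-1],[[0,0,0.95],[0,0,0],-1],[[0,0,0],[0,0,0],0.05],[[0,0,0],[0,0,0],0.05]]';  python3 -m creep '[[[0,0,0],[0,0,0],0.05],[[0,0,-0.95],[0,0,0],0.05],[[0,0,-0.95],[0,0,0],0.05],[[0,0,-0.95],[0,0,0],0.05],[[0,0,-0.95],[0,0,0],0.05],[[0,0,-0.95],[0,0,0],0.05],[[0,0,-0.95],[0,0,0],0.05]]';python3 -c "
from h import *
pads()
go(465,-179,215,1.383);c=cam('top');cv2.imwrite('pics/e1.png',c['bgr'])"
```

```text
clock: 5.6
eef_pos: [462.4, -418.6, 48.1]
tcp_rot: [-0.001, 0.765, 0.644, -0.0]
wrist_force: [1.0, -0.2, 1.0]
grip_width: 39.5
clock: 6.18
eef_pos: [463.6, -419.4, 224.4]
tcp_rot: [0.002, 0.765, 0.644, 0.0]
wrist_force: [0.3, 0.6, -0.0]
grip_width: 46.2
pad px [339. 245.] [22.9 10.4] xy [ 468.4 -179.6] ang 1.383
pad px [270. 198.] [22.7 10.9] xy [587.8  -2.6] ang 1.414
pad px [301. 194.] [10.8 22.5] xy [597.8 -82.4] ang 1.904
turn [0.1  0.06 0.14] shift after turn [ 7.916 -1.532  0.522] | shift before turn [ 7.941 -1.417  0.455] | pos [ 465.8 -420.9  230.7] phi 1.3981 q7 0.36 t 6.23 grip 46.0 F [ 1.1 -1.7  4.4]
```

View pics/e1.png

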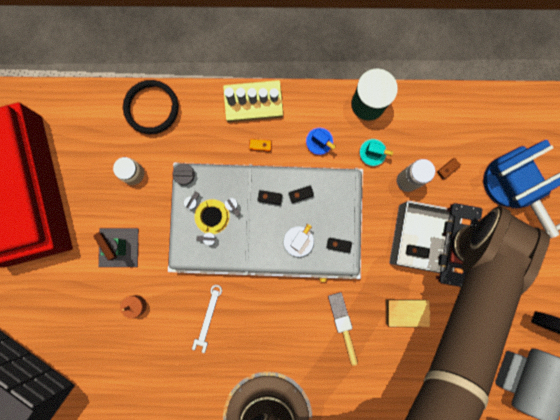

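```bash
python3 -m creep '[[[0.99,-0.19,0],[0,0,0.02],0.4],[[0.99,-0.19,0],[0,0,0.02],0.4],[[0.99,-0.19,0],[0,0,0.02],0.4],[[0.99,-0.19,0],[0,0,0.02],0.4],[[0.99,-0.19,0],[0,0,0.02],0.4],[[0.99,-0.19,0],[0,0,0.02],0.4],[[0.99,-0.19,0],[0,0,0.02],0.4],[[0.99,-0.19,0],[0,0,0],0.4],[[0,0,0],[0,0,0],0.4]]'; python3 -c "
from h import *
go(466,-179.5,123,1.383)"
```

```text
clock: 7.03
eef_pos: [461.6, -171.0, 221.6]
tcp_rot: [0.001, 0.768, 0.641, 0.001]
wrist_force: [0.8, 0.0, 0.1]
grip_width: 61.6
turn [ 0.03 -0.01  0.07] shift after turn [-0.252  0.199  3.288] | shift before turn [-0.256  0.187  3.289] | pos [ 461.6 -171.   221.6] phi 1.3908 q7 -0.03 t 7.03 grip 61.6 F [0.8 0.  0.1]
```

```bash
python3 -m creep '[[[-0.25,0.2,0.7],[0,0,0],0.4],[[0,0,0.8],[0,0,0],0.4],[[0,0,0.8],[0,0,0],0.4],[[0,0,0.6],[0,0,0],0.4],[[0,0,0.4],[0,0,0],0.4],[[0,0,0],[0,0,0],-1],[[0,0,0],[0,0,0],-1],[[0,0,0],[0,0,0],-1],[[0,0,0],[0,0,0],-1],[[0,0,0],[0,0,0],-1],[[0,0,-0.5],[0,0,0],-1],[[0,0,-0.9],[0,0,0],-1],[[0,0,-0.9],[0,0,0],-1],[[0,0,-0.9],[0,0,0],-1],[[0,0,0],[0,0,0],-1]]'; python3 -c "
from h import *
go(522,-429.5,215,np.pi/2-0.173)"
```

```text
clock: 8.28
eef_pos: [467.7, -186.3, 221.8]
tcp_rot: [0.003, 0.77, 0.638, 0.002]
wrist_force: [1.2, -0.2, 0.3]
grip_width: 29.8
turn [ 0.07  0.02 -0.14] shift after turn [-7.676  3.178  0.226] | shift before turn [-7.629  3.285  0.264] | pos [ 467.7 -186.3  221.8] phi 1.3835 q7 -0.02 t 8.28 grip 29.8 F [ 1.2 -0.2  0.3]
```

```bash
python3 -m creep '[[[-0.96,0.35,0],[0.07,0,-0.1],-1],[[-0.96,0.35,0],[0,0,0],-1],[[-0.96,0.35,0],[0,0,0],-1],[[-0.96,0.35,0],[0,0,0],-1],[[-0.96,0.35,0],[0,0,0],-1],[[-0.96,0.35,0],[0,0,0],-1],[[-0.96,0.35,0],[0,0,0],-1],[[-0.96,0.35,0],[0,0,0],-1],[[0,0,0.3],[0,0,0],-1],[[0,0,0.9],[0,0,0],-1],[[0,0,0.9],[0,0,0],-1],[[0,0,0.9],[0,0,0],-1],[[0,0,0.9],[0,0,0],-1],[[0,0,0.9],[0,0,0],-1],[[0,0,0.9],[0,0,0],-1],[[0,0,0],[0,0,0],0.05],[[0,0,0],[0,0,0],0.05],[[0,0,0],[0,0,0],0.05],[[0,0,-0.9],[0,0,0],0.05],[[0,0,-0.9],[0,0,0],0.05]]';  python3 -m creep '[[[0,0,-0.9],[0,0,0],0.05],[[0,0,-0.9],[0,0,0],0.05],[[0,0,-0.9],[0,0,0],0.05],[[0,0,-0.9],[0,0,0],0.05],[[0,0,0],[0,0,0],0.05]]';python3 -c "
from h import *
pads()
go(594,-82,215,1.904);c=cam('top');crop(c,220,150,480,290,3,'e2.png')"
```

```text
clock: 9.95
eef_pos: [506.2, -427.0, 100.6]
tcp_rot: [-0.003, 0.767, 0.642, -0.002]
wrist_force: [1.6, 0.2, 0.5]
grip_width: 45.9
clock: 10.37
eef_pos: [510.1, -429.0, 216.4]
tcp_rot: [0.003, 0.767, 0.642, -0.001]
wrist_force: [0.7, -1.2, 0.6]
grip_width: 46.2
pad px [270. 198.] [22.7 10.8] xy [587.6  -2.5] ang 1.404
pad px [301. 194.] [10.4 22.5] xy [597.4 -82.6] ang 1.904
turn [ 0.    0.05 -4.87] shift after turn [ 9.992  6.449 -0.051] | shift before turn [11.869  0.75  -0.105] | pos [ 509.2 -428.6  213.5] phi 1.3939 q7 0.3 t 10.42 grip 46.2 F [ 0.  -0.1 -0.4]
```

View pics/e2.png

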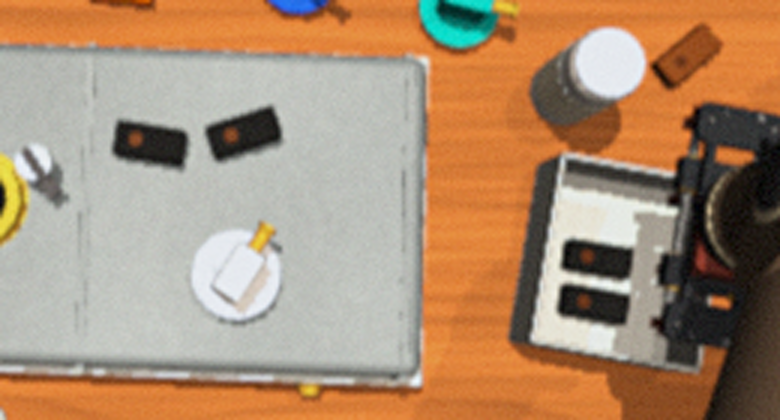

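```bash
python3 -m creep '[[[0.99,0.07,0],[0,0,0],0.4],[[0.99,0.07,0],[0,0,0],0.4],[[0.99,0.07,0],[0,0,0],0.4],[[0.99,0.07,0],[0,0,0],0.4],[[0.99,0.07,0],[0,0,0],0.4],[[0.99,0.07,0],[0,0,0],0.4],[[0.99,0.07,0],[0,0,0],0.4],[[0.99,0.07,0],[0,0,0],0.4],[[0.99,0.07,0],[0,0,0],0.4],[[0.99,0.07,0],[0,0,0],0.4],[[0.99,0.07,0],[0,0,0],0.4],[[0.99,0.07,0],[0,0,0],0.4],[[0,0,0],[0,0,-0.97],0.4],[[0,0,0],[0,0,-0.97],0.4],[[0,0,0],[0,0,-0.97],0.4],[[0,0,0],[0,0,-0.97],0.4],[[0,0,0],[0,0,-0.97],0.4],[[0,0,0],[0,0,0],0.4]]'; python3 -c "
from h import *
go(595,-82,127,1.904)"
```

```text
clock: 11.97
eef_pos: [594.0, -80.9, 206.6]
tcp_rot: [-0.004, 0.579, 0.815, -0.002]
wrist_force: [-1.0, 0.3, 0.0]
grip_width: 61.5
turn [-0.07 -0.04  0.02] shift after turn [-0.045  0.019  2.653] | shift before turn [-0.055  0.037  2.652] | pos [594.  -80.9 206.6] phi 1.9064 q7 0.17 t 11.97 grip 61.5 F [-1.   0.3  0. ]
```

```bash
python3 -m creep '[[[-0.04,0.02,0.6],[-0.07,-0.04,0],0.4],[[0,0,0.7],[0,0,0],0.4],[[0,0,0.7],[0,0,0],0.4],[[0,0,0.4],[0,0,0],0.4],[[0,0,0.25],[0,0,0],0.4],[[0,0,0],[0,0,0],-1],[[0,0,0],[0,0,0],-1],[[0,0,0],[0,0,0],-1],[[0,0,0],[0,0,0],-1],[[0,0,0],[0,0,0],-1],[[0,0,-0.5],[0,0,0],-1],[[0,0,-0.9],[0,0,0],-1],[[0,0,-0.9],[0,0,0],-1],[[0,0,-0.9],[0,0,0],-1],[[0,0,0],[0,0,0],-1]]'; python3 -c "
from h import *
pads();go(470,-420,218,np.pi/2-0.173)"
```

```text
clock: 13.22
eef_pos: [598.0, -81.5, 229.5]
tcp_rot: [0.004, 0.581, 0.814, 0.002]
wrist_force: [2.0, 0.8, -0.6]
grip_width: 30.0
pad px [270. 198.] [22.9 10.7] xy [588.   -2.8] ang 1.414
turn [0.07 0.02 4.81] shift after turn [-11.837  -2.228   0.296] | shift before turn [-9.29  -7.668  0.28 ] | pos [597.  -81.7 226.9] phi 1.9016 q7 0.18 t 13.27 grip 29.8 F [-0.4 -0.1 -0.9]
```

```bash
python3 -m creep '[[[0,0,0],[0.07,0.02,0.96],-1],[[0,0,0],[0,0,0.96],-1],[[0,0,0],[0,0,0.96],-1],[[0,0,0],[0,0,0.96],-1],[[0,0,0],[0,0,0.96],-1],[[-0.98,-0.185,0],[0,0,0],-1],[[-0.98,-0.185,0],[0,0,0],-1],[[-0.98,-0.185,0],[0,0,0],-1],[[-0.98,-0.185,0],[0,0,0],-1],[[-0.98,-0.185,0],[0,0,0],-1],[[-0.98,-0.185,0],[0,0,0],-1],[[-0.98,-0.185,0],[0,0,0],-1],[[-0.98,-0.185,0],[0,0,0],-1],[[-0.98,-0.185,0],[0,0,0],-1],[[-0.98,-0.185,0],[0,0,0],-1],[[-0.98,-0.185,0],[0,0,0],-1],[[-0.98,-0.185,0],[0,0,0],-1],[[0,0,0],[0,0,0],-1]]'; python3 -c "
from h import *
go(480,-424,62,np.pi/2-0.173)"
```

```text
clock: 14.77
eef_pos: [464.6, -424.9, 222.7]
tcp_rot: [-0.002, 0.768, 0.641, -0.005]
wrist_force: [-1.5, -0.7, -0.0]
grip_width: 29.5
turn [-0.09  0.04 -0.07] shift after turn [0.119 0.501 5.357] | shift before turn [0.146 0.552 5.351] | pos [ 464.6 -424.9  222.7] phi 1.3906 q7 0.35 t 14.77 grip 29.5 F [-1.5 -0.7 -0. ]
```

```bash
python3 -m creep '[[[0,0.5,0.5],[-0.09,0.04,-0.07],-1],[[0,0,0.95],[0,0,0],-1],[[0,0,0.95],[0,0,0],-1],[[0,0,0.95],[0,0,0],-1],[[0,0,0.95],[0,0,0],-1],[[0,0,0.95],[0,0,0],-1],[[0,0,0],[0,0,0],-1],[[0,0,0],[0,0,0],0.05],[[0,0,0],[0,0,0],0.05],[[0,0,0],[0,0,0],0.05],[[0,0,-0.95],[0,0,0],0.05],[[0,0,-0.95],[0,0,0],0.05],[[0,0,-0.95],[0,0,0],0.05],[[0,0,-0.95],[0,0,0],0.05],[[0,0,-0.95],[0,0,0],0.05],[[0,0,0],[0,0,0],0.05]]'; python3 -c "
from h import *
pads();go(584,-3,215,1.41);c=cam('top');crop(c,220,150,480,290,3,'e3.png')"
```

```text
clock: 16.1
eef_pos: [487.0, -422.5, 218.1]
tcp_rot: [0.006, 0.763, 0.647, 0.003]
wrist_force: [0.4, 0.5, 0.0]
grip_width: 46.0
pad px [270. 198.] [22.9 10.9] xy [587.8  -2.4] ang 1.414
turn [ 0.11  0.02 -0.04] shift after turn [1.4308e+01 9.8400e-01 4.0000e-03] | shift before turn [14.312  0.931 -0.016] | pos [ 486.1 -422.   215.1] phi 1.4063 q7 0.34 t 16.15 grip 46.0 F [ 0.2 -0.3 -0.6]
```

View pics/e3.png

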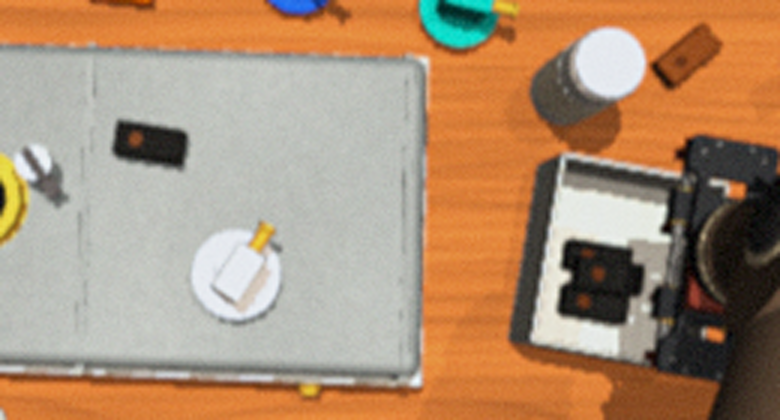

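The third pad lies on top of the other two. On to the last one at (588,-2).

```bash
python3 -m creep '[[[0.95,0.065,0],[0.11,0.02,0],0.4],[[0.95,0.065,0],[0,0,0],0.4],[[0.95,0.065,0],[0,0,0],0.4],[[0.95,0.065,0],[0,0,0],0.4],[[0.95,0.065,0],[0,0,0],0.4],[[0.95,0.065,0],[0,0,0],0.4],[[0.95,0.065,0],[0,0,0],0.4],[[0.95,0.065,0],[0,0,0],0.4],[[0.95,0.065,0],[0,0,0],0.4],[[0.95,0.065,0],[0,0,0],0.4],[[0.95,0.065,0],[0,0,0],0.4],[[0.95,0.065,0],[0,0,0],0.4],[[0.95,0.065,0],[0,0,0],0.4],[[0.95,0.065,0],[0,0,0],0.4],[[0.95,0.065,0],[0,0,0],0.4],[[0,0,0],[0,0,0],0.4],[[0,0,0],[0,0,0],0.4]]'; python3 -c "
from h import *
go(585,-3,124,1.41)"
```

```text
clock: 17.62
eef_pos: [582.4, -1.6, 210.5]
tcp_rot: [-0.005, 0.761, 0.648, -0.001]
wrist_force: [-0.5, -0.9, 0.2]
grip_width: 61.5
turn [-0.09 -0.05  0.  ] shift after turn [-0.033  0.092  2.884] | shift before turn [-0.048  0.119  2.883] | pos [582.4  -1.6 210.5] phi 1.4103 q7 -0.41 t 17.62 grip 61.5 F [-0.5 -0.9  0.2]
```

```bash
python3 -m creep '[[[-0.04,0.1,0.7],[-0.05,0,0],0.4],[[0,0,0.8],[0,0,0],0.4],[[0,0,0.7],[0,0,0],0.4],[[0,0,0.4],[0,0,0],0.4],[[0,0,0.25],[0,0,0],0.4],[[0,0,0],[0,0,0],-1],[[0,0,0],[0,0,0],-1],[[0,0,0],[0,0,0],-1],[[0,0,0],[0,0,0],-1],[[0,0,0],[0,0,0],-1],[[0,0,-0.5],[0,0,0],-1],[[0,0,-0.9],[0,0,0],-1],[[0,0,-0.9],[0,0,0],-1],[[0,0,-0.9],[0,0,0],-1],[[0,0,0],[0,0,0],-1],[[0,0,0],[0,0,0],-1]]'; python3 -c "
from h import *
go(480,-424,220,np.pi/2-0.173)"
```

```text
clock: 18.95
eef_pos: [586.5, -5.2, 223.5]
tcp_rot: [-0.001, 0.763, 0.647, 0.002]
wrist_force: [0.3, -0.3, -1.6]
grip_width: 29.9
turn [ 0.01 -0.05  0.08] shift after turn [-14.361  -1.093   0.115] | shift before turn [-14.351  -1.217   0.04 ] | pos [586.5  -5.2 223.5] phi 1.4065 q7 -0.41 t 18.95 grip 29.9 F [ 0.3 -0.3 -1.6]
```

```bash
python3 -m creep '[[[-0.99,0,0],[0,0,0],-1],[[-0.99,0,0],[0,0,0],-1],[[-0.99,0,0],[0,0,0],-1],[[-0.99,0,0],[0,0,0],-1],[[-0.99,0,0],[0,0,0],-1],[[-0.99,0,0],[0,0,0],-1],[[-0.99,0,0],[0,0,0],-1],[[-0.99,0,0],[0,0,0],-1],[[-0.99,0,0],[0,0,0],-1],[[-0.99,0,0],[0,0,0],-1],[[-0.99,0,0],[0,0,0],-1],[[-0.99,0,0],[0,0,0],-1],[[-0.99,0,0],[0,0,0],-1],[[-0.99,0,0],[0,0,0],-1],[[-0.7,0,0],[0,0,0],-1],[[0,0,0],[0,0,0],-1],[[0,0,0],[0,0,0],-1]]'; python3 -c "
from h import *
go(512,-438,64,np.pi/2-0.173)"
```

```text
clock: 20.37
eef_pos: [512.7, -437.2, 217.4]
tcp_rot: [-0.004, 0.764, 0.646, 0.0]
wrist_force: [-0.4, 0.3, -0.9]
grip_width: 29.9
turn [-0.05 -0.06  0.06] shift after turn [-0.029 -0.018  5.112] | shift before turn [-0.06   0.011  5.112] | pos [ 512.7 -437.2  217.4] phi 1.4039 q7 0.33 t 20.37 grip 29.9 F [-0.4  0.3 -0.9]
```

```bash
python3 -m creep '[[[0,0,0.6],[-0.05,-0.05,0],-1],[[0,0,0.9],[0,0,0],-1],[[0,0,0.9],[0,0,0],-1],[[0,0,0.9],[0,0,0],-1],[[0,0,0.9],[0,0,0],-1],[[0,0,0.9],[0,0,0],-1],[[0,0,0],[0,0,0],-1],[[0,0,0],[0,0,0],0.05],[[0,0,0],[0,0,0],0.05],[[0,0,0],[0,0,0],0.05],[[0,0,-0.95],[0,0,0],0.05],[[0,0,-0.95],[0,0,0],0.05],[[0,0,-0.95],[0,0,0],0.05],[[0,0,-0.95],[0,0,0],0.05],[[0,0,-0.95],[0,0,0],0.05],[[0,0,-0.5],[0,0,0],0.05],[[0,0,0],[0,0,0],0.05]]'; python3 -c "
from h import *
c=cam('top');crop(c,220,150,480,290,3,'e4.png')
s=cam('scene');crop(s,90,140,300,300,3.5,'e4s.png')
go(477.2,-76,240,np.pi/2-.571-np.pi/2);go(477.2,-76,240,np.pi-.571)"
```

```text
clock: 21.78
eef_pos: [516.3, -437.3, 230.8]
tcp_rot: [0.006, 0.763, 0.647, 0.002]
wrist_force: [0.2, -0.2, 0.4]
grip_width: 46.3
turn [ 0.05 -0.03 18.88] shift after turn [-7.537 -9.436 -0.475] | shift before turn [11.647 -3.187 -0.514] | pos [ 514.4 -436.4  225.7] phi 1.4065 q7 0.33 t 21.88 grip 46.2 F [-0.3  0.  -0.8]
turn [  0.03   0.04 -11.12] shift after turn [ 7.537  9.436 -0.475] | shift before turn [11.647 -3.187 -0.514] | pos [ 514.4 -436.4  225.7] phi 1.4065 q7 0.33 t 21.88 grip 46.2 F [-0.3  0.  -0.8]
```

View pics/e4.png

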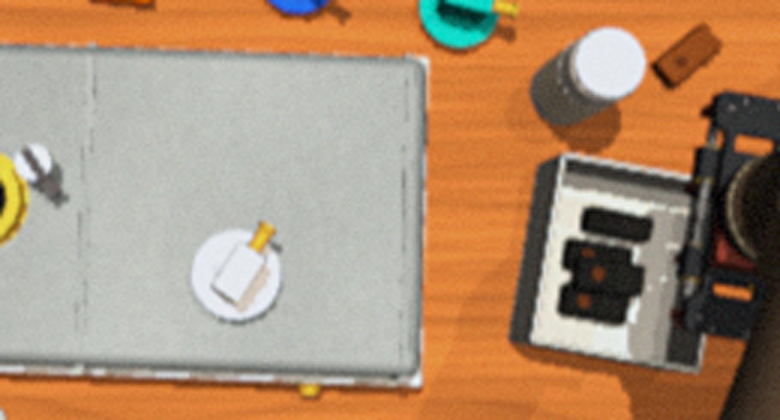

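View pics/e4s.png

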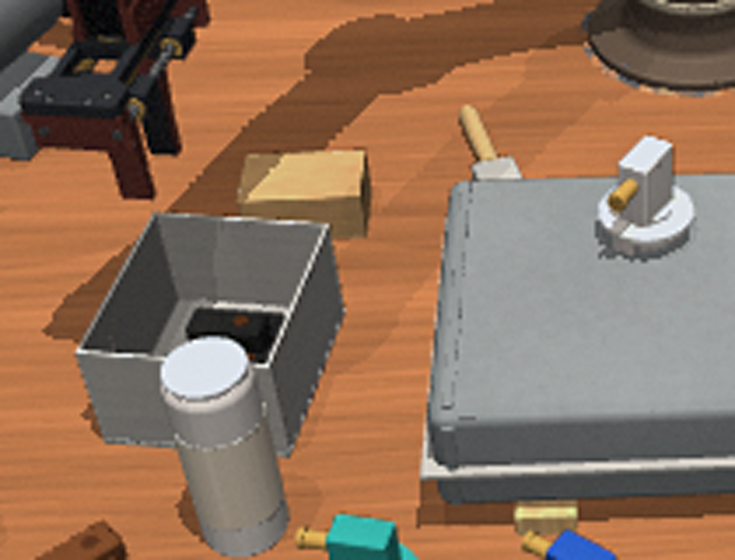

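```bash
python3 -m creep '[[[0,0,0],[0,0,-0.93],0.4],[[0,0,0],[0,0,-0.93],0.4],[[0,0,0],[0,0,-0.93],0.4],[[0,0,0],[0,0,-0.93],0.4],[[0,0,0],[0,0,-0.93],0.4],[[0,0,0],[0,0,-0.93],0.4],[[0,0,0],[0,0,-0.93],0.4],[[0,0,0],[0,0,-0.93],0.4],[[0,0,0],[0,0,-0.93],0.4],[[0,0,0],[0,0,-0.93],0.4],[[0,0,0],[0,0,-0.93],0.4],[[0,0,0],[0,0,-0.93],0.4],[[0.7,0.88,-0.05],[0,0,0],0.4],[[0.7,0.88,-0.05],[0,0,0],0.4],[[0.7,0.88,-0.05],[0,0,0],0.4],[[0.7,0.88,-0.05],[0,0,0],0.4],[[0.7,0.88,-0.05],[0,0,0],0.4],[[0.7,0.88,-0.05],[0,0,0],0.4],[[0.7,0.88,-0.05],[0,0,0],0.4],[[0.7,0.88,-0.05],[0,0,0],0.4]]'; python3 -m creep '[[[0.7,0.88,-0.05],[0,0,0],0.4],[[0.6,0.7,0],[0,0,0],0.4],[[0,0,0],[0,0,0],0.4],[[0,0,0],[0,0,0],0.4]]'; python3 -c "
from h import *
go(477.2,-76,167.3,np.pi-.571)
c=cam('top');crop(c,250,190,360,280,7,'f1.png')
s=cam('scene');crop(s,230,140,330,230,7,'f1s.png')"
```

```text
clock: 23.55
eef_pos: [484.3, -166.1, 234.7]
tcp_rot: [0.0, 0.279, 0.96, -0.0]
wrist_force: [0.1, 0.8, 0.7]
grip_width: 61.6
clock: 23.88
eef_pos: [477.4, -105.4, 236.6]
tcp_rot: [0.001, 0.278, 0.961, -0.0]
wrist_force: [-0.8, -0.6, 0.3]
grip_width: 61.6
turn [-0.    0.01  0.08] shift after turn [0.537 0.821 2.31 ] | shift before turn [0.534 0.826 2.309] | pos [ 477.4 -105.4  236.6] phi 2.5785 q7 0.94 t 23.88 grip 61.6 F [-0.8 -0.6  0.3]
```

View pics/f1s.png

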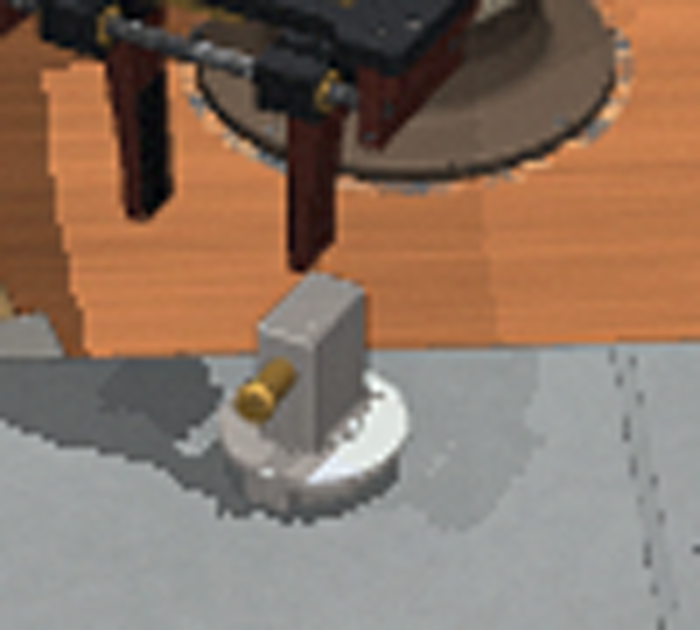

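```bash
python3 -m creep '[[[0.27,0.41,0],[0,0,0.08],0.4],[[0.27,0.41,0],[0,0,0],0.4],[[0,0,0],[0,0,0],0.4],[[0,0,0],[0,0,0],0.4]]'; python3 -c "
from h import *
go(477.2,-76,167.3,np.pi-.571)
s=cam('scene');crop(s,230,140,330,230,7,'f2s.png')"
```

```text
clock: 24.32
eef_pos: [477.7, -78.3, 236.7]
tcp_rot: [0.001, 0.284, 0.959, -0.0]
wrist_force: [-0.1, -0.5, 0.0]
grip_width: 61.5
turn [ 0.    0.01 -0.04] shift after turn [0.056 0.057 2.314] | shift before turn [0.06  0.056 2.314] | pos [477.7 -78.3 236.7] phi 2.5665 q7 0.88 t 24.32 grip 61.5 F [-0.1 -0.5  0. ]
```

View pics/f2s.png

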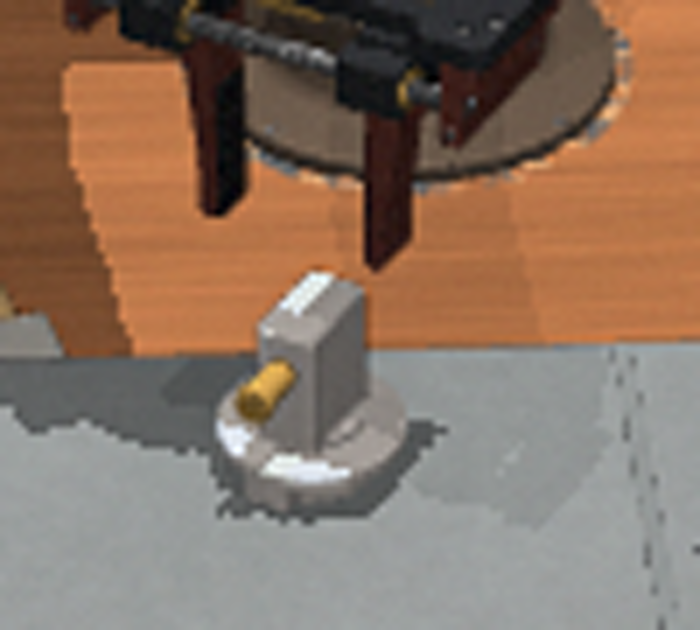

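Centred over the vent head. I'll go down to tip z 167 and close.

```bash
python3 -m creep '[[[0.06,0.06,0.5],[0,0,0],0.4],[[0,0,0.6],[0,0,0],0.4],[[0,0,0.6],[0,0,0],0.4],[[0,0,0.4],[0,0,0],0.4],[[0,0,0.2],[0,0,0],0.4],[[0,0,0],[0,0,0],0.4],[[0,0,0],[0,0,0],-1],[[0,0,0],[0,0,0],-1],[[0,0,0],[0,0,0],-1],[[0,0,0],[0,0,0],-1],[[0,0,0],[0,0,0],-1],[[0,0,0],[0,0,0],-1]]'; python3 -c "
from h import *
go(477.2,-76,167.3,np.pi-.571)"
```

```text
clock: 25.37
eef_pos: [477.3, -75.3, 168.4]
tcp_rot: [0.001, 0.283, 0.959, -0.0]
wrist_force: [1.5, 1.0, -3.7]
grip_width: 25.6
turn [ 0.    0.02 -0.04] shift after turn [-0.01  -0.022  0.035] | shift before turn [-0.01  -0.022  0.035] | pos [477.3 -75.3 168.4] phi 2.5667 q7 0.8 t 25.37 grip 25.6 F [ 1.5  1.  -3.7]
```

```bash
python3 -m creep '[[[0,0,-0.4],[0,0,0],-1],[[0,0,-0.5],[0,0,0],-1],[[0,0,-0.5],[0,0,0],-1],[[0,0,-0.5],[0,0,0],-1],[[0,0,0],[0,0,-0.9],-1],[[0,0,0],[0,0,-0.9],-1],[[0,0,0],[0,0,-0.9],-1],[[0,0,0],[0,0,-0.9],-1],[[0,0,0],[0,0,-0.9],-1],[[0,0,0],[0,0,-0.76],-1],[[0,0,0],[0,0,0],-1]]'; python3 -c "
from h import *
go(541,150,225,np.pi-.024)"
```

```text
clock: 26.28
eef_pos: [476.9, -74.9, 225.5]
tcp_rot: [0.001, 0.01, 1.0, -0.0]
wrist_force: [-0.8, -0.2, -2.8]
grip_width: 25.7
turn [-0.    0.01  0.04] shift after turn [-1.956  7.544  0.016] | shift before turn [-1.984  7.537  0.015] | pos [476.9 -74.9 225.5] phi 3.1213 q7 1.38 t 26.28 grip 25.7 F [-0.8 -0.2 -2.8]
```

```bash
python3 -m creep '[[[-0.1,0.35,0],[0,0,0],-1],[[-0.2,0.76,0],[0,0,0],-1],[[-0.2,0.76,0],[0,0,0],-1],[[-0.2,0.76,0],[0,0,0],-1],[[-0.2,0.76,0],[0,0,0],-1],[[-0.2,0.76,0],[0,0,0],-1],[[-0.2,0.76,0],[0,0,0],-1],[[-0.2,0.76,0],[0,0,0],-1],[[-0.2,0.76,0],[0,0,0],-1],[[-0.2,0.76,0],[0,0,0],-1],[[-0.1,0.35,0],[0,0,0],-1],[[0,0,0],[0,0,0],-1],[[0,0,0],[0,0,0],-1]]'; python3 -c "
from h import *
go(541,150,225,np.pi-.024)
c=cam('top');crop(c,150,150,270,270,6,'g1.png')
s=cam('scene');crop(s,310,130,420,250,6,'g1s.png')
print(proj(c,[541,149,170]),proj(s,[541,149,140]))"
```

```text
clock: 27.37
eef_pos: [542.3, 149.7, 224.9]
tcp_rot: [0.001, 0.012, 1.0, -0.001]
wrist_force: [-0.2, 0.3, -3.2]
grip_width: 26.2
turn [-0.01  0.01 -0.  ] shift after turn [ 0.043  0.008 -0.003] | shift before turn [ 0.043  0.008 -0.003] | pos [542.3 149.7 224.9] phi 3.1175 q7 0.87 t 27.37 grip 26.2 F [-0.2  0.3 -3.2]
[[209.10345124 214.33049736]] [[359.3024125  211.36570574]]
```

View pics/g1.png

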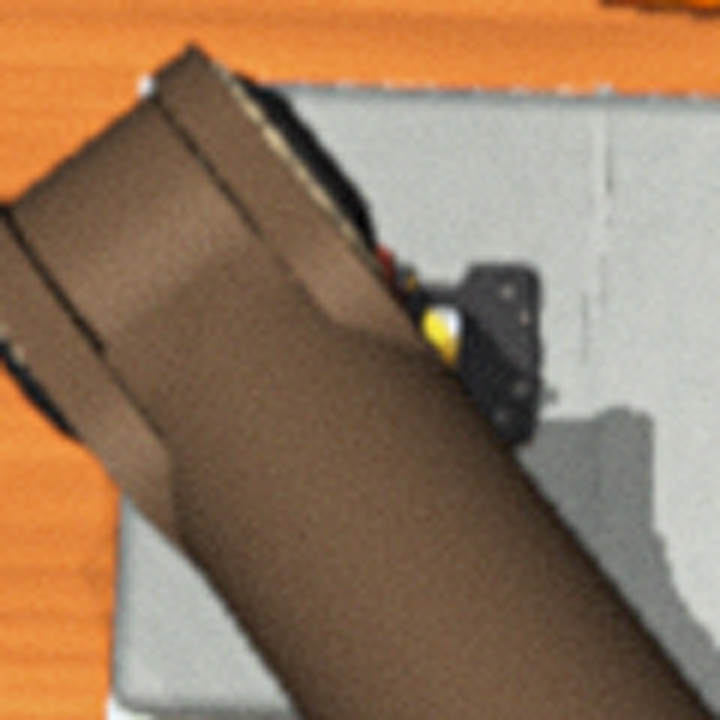

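View pics/g1s.png

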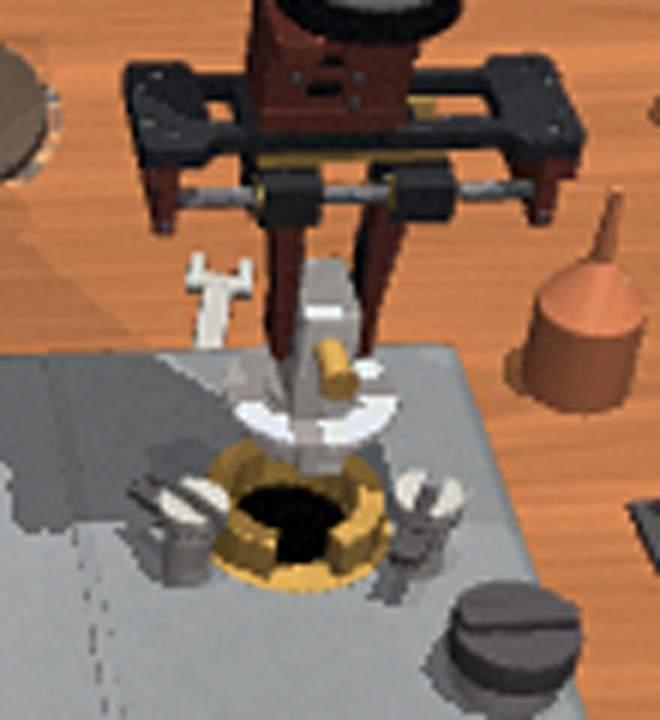

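```bash
python3 -c "
from h import *
s=cam('scene')
for y in (147,149,151):
  print(y,[(proj(s,[541,y,z])[0]-[310,130])*6 for z in (140,197)])
# flange left/right extremes at z 197 and rim extremes at 140
P=lambda r,z,y:[((proj(s,[541+r*np.cos(a),y+r*np.sin(a),z])[0]-[310,130])*6).round(0) for a in np.linspace(0,2*np.pi,60)]
for r,z in((41,140),(38,199.6),(28.5,140)):
  a=np.array(P(r,z,149));print(r,a.min(0),a.max(0))
"
```

```text
147 [array([291.44670574, 488.397666  ]), array([305.582747  , 389.52651542])]
149 [array([295.814475  , 488.19423441]), array([310.0841708 , 389.32771406])]
151 [array([300.18130783, 487.99084644]), array([314.58459964, 389.12895664])]
41 [205. 431.] [387. 549.]
38 [224. 332.] [398. 440.]
28.5 [233. 448.] [359. 530.]
```

```bash
python3 -c "
from h import *
s=cam('scene'); crop(s,340,170,382,235,12,'g2s.png')"
```

```text
(no output)
```

View pics/g2s.png

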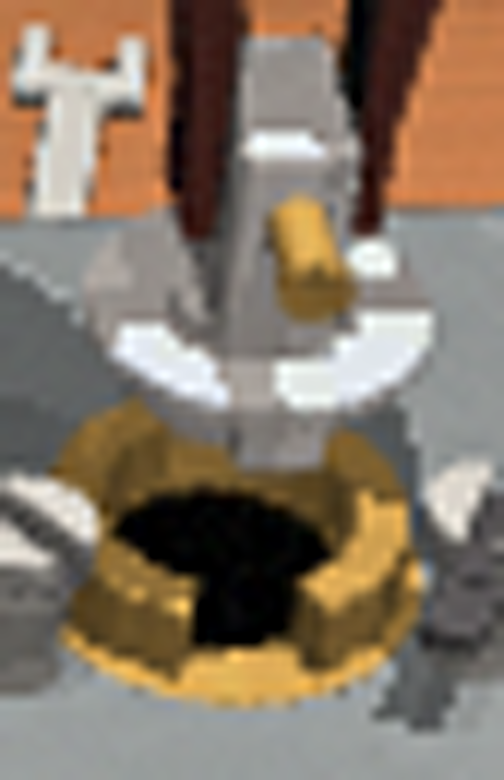

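```bash
python3 -m creep '[[[0.04,0,0.3],[0,0,0],-1],[[0,0,0.4],[0,0,0],-1],[[0,0,0.3],[0,0,0],-1],[[0,0,0.15],[0,0,0],-1],[[0,0,0],[0,0,0],-1],[[0,0,0],[0,0,0],-1]]'; python3 -m creep '[[[0,0,0.07],[0,0,0],-1],[[0,0,0.07],[0,0,0],-1],[[0,0,0],[0,0,0],-1],[[0,0,0],[0,0,0],-1]]'; python3 -c "
from h import *
go(541,150,170.4,np.pi-.024)
s=cam('scene'); crop(s,320,150,400,235,8,'g3s.png')"
```

```text
clock: 28.07
eef_pos: [541.2, 149.8, 190.0]
tcp_rot: [0.0, 0.012, 1.0, -0.0]
wrist_force: [-0.1, 0.8, -3.1]
grip_width: 25.6
clock: 28.4
eef_pos: [541.5, 149.8, 186.4]
tcp_rot: [0.001, 0.012, 1.0, -0.0]
wrist_force: [0.1, -0.2, -3.8]
grip_width: 25.6
turn [-0.01  0.02  0.  ] shift after turn [0.016 0.007 0.534] | shift before turn [0.017 0.007 0.534] | pos [541.5 149.8 186.4] phi 3.1177 q7 0.84 t 28.4 grip 25.6 F [ 0.1 -0.2 -3.8]
```

View pics/g3s.png

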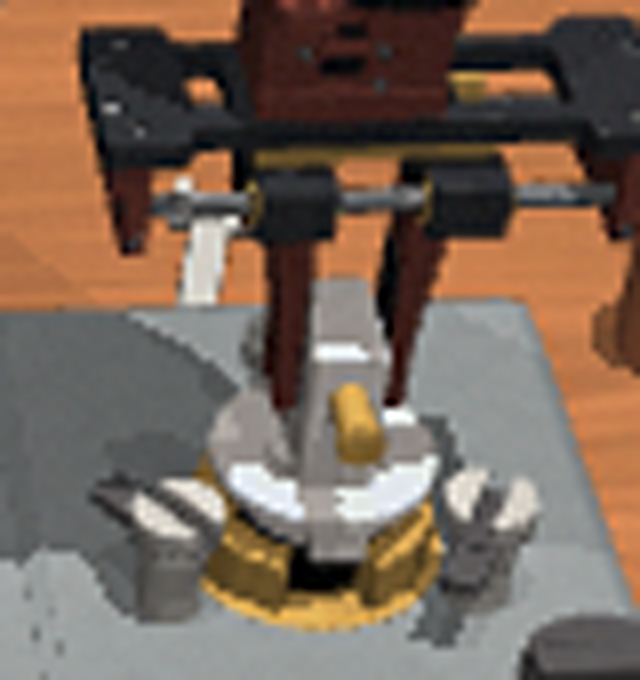

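```bash
python3 -m creep '[[[0,0,0.07],[0,0,0],-1],[[0,0,0.07],[0,0,0],-1],[[0,0,0.07],[0,0,0],-1],[[0,0,0],[0,0,0],-1],[[0,0,0],[0,0,0],-1]]'; python3 -c "
from h import *
go(541,150,170.4,np.pi-.024)
s=cam('scene'); crop(s,320,150,400,235,8,'g4s.png')"
```

```text
clock: 28.87
eef_pos: [541.4, 149.7, 179.8]
tcp_rot: [0.001, 0.012, 1.0, -0.0]
wrist_force: [-0.1, -0.2, -4.0]
grip_width: 25.7
turn [-0.01  0.01  0.  ] shift after turn [0.013 0.009 0.314] | shift before turn [0.013 0.009 0.314] | pos [541.4 149.7 179.8] phi 3.1177 q7 0.83 t 28.87 grip 25.7 F [-0.1 -0.2 -4. ]
```

View pics/g4s.png

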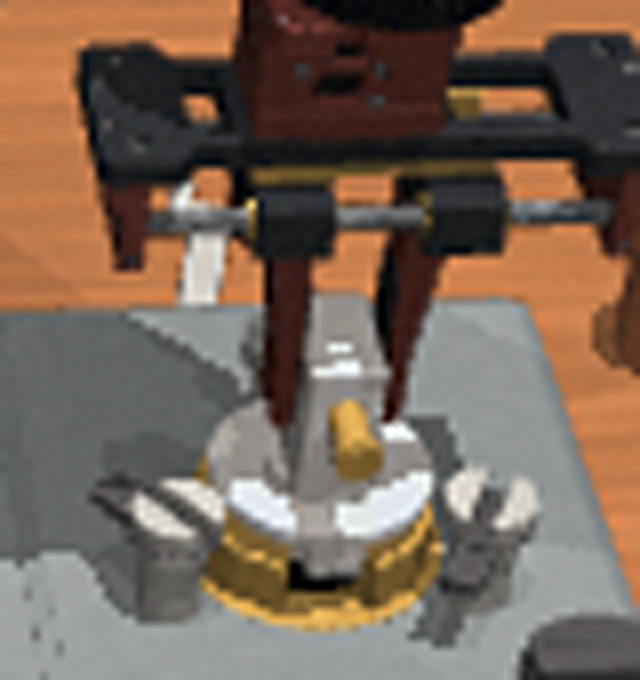

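The foot is now below lug-riding height with no force, so the lugs are in their notches. I'll carry on down.

```bash
python3 -m creep '[[[0,0,0.07],[0,0,0],-1],[[0,0,0.07],[0,0,0],-1],[[0,0,0.07],[0,0,0],-1],[[0,0,0.05],[0,0,0],-1],[[0,0,0],[0,0,0],-1],[[0,0,0],[0,0,0],-1]]'; python3 -m creep '[[[0,0,0.03],[0,0,0],-1],[[0,0,0.03],[0,0,0],-1],[[0,0,0],[0,0,0],-1]]';python3 -c "
from h import *
go(541,150,170.4,np.pi-.024)
s=cam('scene'); crop(s,320,150,400,235,8,'g5s.png')"
```

```text
clock: 29.42
eef_pos: [541.4, 149.7, 172.1]
tcp_rot: [0.001, 0.012, 1.0, -0.0]
wrist_force: [0.2, -0.1, -3.5]
grip_width: 26.0
clock: 29.67
eef_pos: [541.6, 149.8, 170.5]
tcp_rot: [0.001, 0.012, 1.0, -0.0]
wrist_force: [0.3, -0.0, -3.4]
grip_width: 26.0
turn [-0.01  0.02  0.  ] shift after turn [0.02  0.006 0.003] | shift before turn [0.02  0.006 0.003] | pos [541.6 149.8 170.5] phi 3.1176 q7 0.82 t 29.67 grip 26.0 F [ 0.3 -0.  -3.4]
```

View pics/g5s.png

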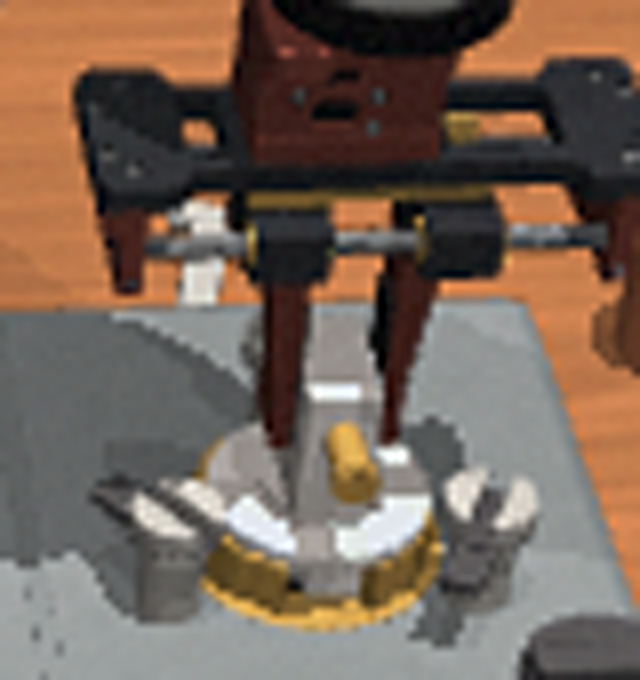

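```bash
python3 -m creep '[[[0,0,0.03],[0,0,0],-1],[[0,0,0.02],[0,0,0],-1],[[0,0,0],[0,0,0],-1],[[0,0,0],[0,0,0],-1]]'
```

```text
clock: 30.05
eef_pos: [541.6, 149.7, 170.4]
tcp_rot: [0.001, 0.012, 1.0, -0.001]
wrist_force: [-5.1, -3.0, 10.1]
grip_width: 26.0
```

The force rose at tip z 170.4, which is the expected seated height. I'll release and lift off.

```bash
python3 -m creep '[[[0,0,0],[0,0,0],0],[[0,0,0],[0,0,0],0],[[0,0,0],[0,0,0],0],[[0,0,-0.5],[0,0,0],0],[[0,0,-0.9],[0,0,0],0],[[0,0,-0.9],[0,0,0],0],[[0,0,-0.9],[0,0,0],0],[[0,0,0],[0,0,0],0]]'; python3 -c "
from h import *
go(461.3,422.7,220,0.578);go(461.3,422.7,220,0.578+np.pi)
s=cam('scene'); crop(s,320,150,400,235,8,'g6s.png')"
```

```text
clock: 30.72
eef_pos: [543.3, 151.4, 270.0]
tcp_rot: [0.004, 0.012, 1.0, 0.001]
wrist_force: [0.6, 0.4, 0.8]
grip_width: 43.7
turn [1.100e-01 1.000e-02 2.425e+01] shift after turn [ 2.651 -9.068  1.668] | shift before turn [2.962 8.972 1.657] | pos [543.3 151.4 270. ] phi 3.1179 q7 0.9 t 30.72 grip 43.7 F [0.6 0.4 0.8]
turn [-0.01  0.09 -5.75] shift after turn [-2.651  9.068  1.668] | shift before turn [2.962 8.972 1.657] | pos [543.3 151.4 270. ] phi 3.1179 q7 0.9 t 30.72 grip 43.7 F [0.6 0.4 0.8]
```

View pics/g6s.png

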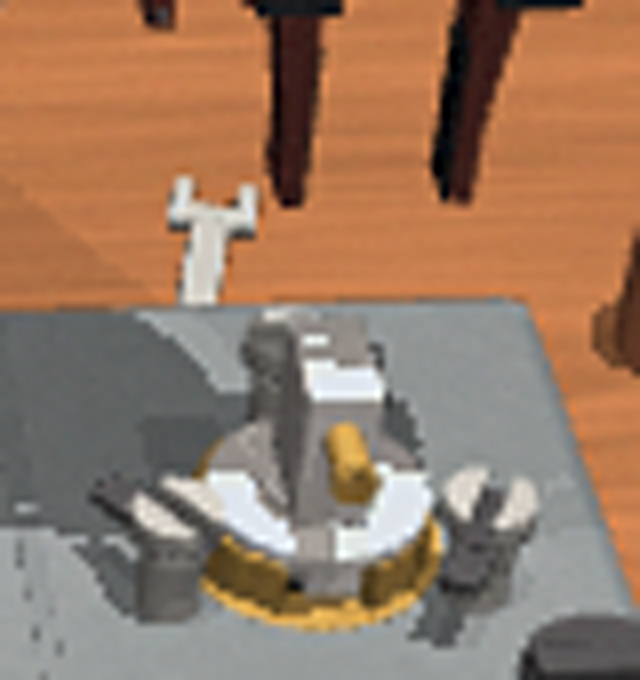

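The vent head sits home with its lug in the wide notch. Next I measure the slot angles from the first top picture, which was unobstructed, before fetching the key.

Run:
```python
from h import *
c=cam("top"); im=cv2.imread("pics/top0.png").astype(float)
K=8
big=cv2.resize(im,None,fx=K,fy=K,interpolation=cv2.INTER_CUBIC)
g=big.max(2)
for n,P,psi in (("1",(572.2,200.6),240),("2",(481,151),0),("3",(570,96.8),120)):
    u=(proj(c,[P[0],P[1],162])[0]+.5)*K
    yy,xx=np.mgrid[:g.shape[0],:g.shape[1]]
    d=np.hypot(xx-u[0],yy-u[1]); m=(d<13*536/1351*K)&(g<165)
    pts=np.c_[xx[m],yy[m]]/K-.5
    W=plane(c,pts,162)[:,:2]; w=W-W.mean(0); e=np.linalg.svd(w,full_matrices=False)[2][0]
    a=np.degrees(np.arctan2(e[1],e[0])); j=(psi-1.3+90-a+90)%180-90
    print(n,"slot centre",W.mean(0).round(1),"angle mod180",round(a%180,1),"joint",np.radians(j).round(3),m.sum(),(u/K).round(1))
```

```text
1 slot centre [572.2 200.4] angle mod180 150.7 joint -0.035 2077 [189.9 202.6]
2 slot centre [480.9 151.2] angle mod180 86.3 joint 0.042 2005 [208.7 238.8]
3 slot centre [569.9  96.8] angle mod180 34.3 joint -0.097 2048 [230.8 203.9]
```

```bash
python3 -m creep '[[[0,0,0],[0,0,-0.96],0.3],[[0,0,0],[0,0,-0.96],0.3],[[0,0,0],[0,0,-0.96],0.3],[[0,0,0],[0,0,-0.96],0.3],[[0,0,0],[0,0,-0.96],0.3],[[0,0,0],[0,0,-0.96],0.3],[[-0.26,0.9,0],[0,0,0],0.3],[[-0.26,0.9,0],[0,0,0],0.3],[[-0.26,0.9,0],[0,0,0],0.3],[[-0.26,0.9,0],[0,0,0],0.3],[[-0.26,0.9,0],[0,0,0],0.3],[[-0.26,0.9,0],[0,0,0],0.3],[[-0.26,0.9,0],[0,0,0],0.3],[[-0.26,0.9,0],[0,0,0],0.3],[[-0.26,0.9,0],[0,0,0],0.3],[[-0.26,0.9,0],[0,0,0],0.3],[[0,0,0],[0,0,0],0.3],[[0,0,0],[0,0,0],0.3]]'; python3 -c "
from h import *
go(461.3,422.7,103,0.578+np.pi)
s=cam('scene'); crop(s,400,100,480,250,4,'k1s.png')"
```

```text
clock: 32.32
eef_pos: [457.0, 419.8, 262.9]
tcp_rot: [-0.0, -0.288, 0.958, -0.001]
wrist_force: [0.1, -0.3, -0.2]
grip_width: 57.2
turn [-0.01 -0.01  0.05] shift after turn [-1.72e-01  4.00e-03  5.33e+00] | shift before turn [-0.178  0.009  5.33 ] | pos [457.  419.8 262.9] phi -2.5584 q7 0.95 t 32.32 grip 57.2 F [ 0.1 -0.3 -0.2]
```

View pics/k1s.png

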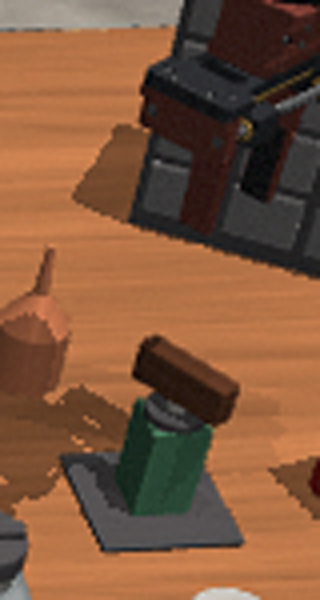

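```bash
python3 -m creep '[[[-0.17,0,0.6],[0,0,0.05],0.3],[[0,0,0.9],[0,0,0],0.3],[[0,0,0.9],[0,0,0],0.3],[[0,0,0.9],[0,0,0],0.3],[[0,0,0.9],[0,0,0],0.3],[[0,0,0.6],[0,0,0],0.3],[[0,0,0.5],[0,0,0],0.3],[[0,0,0],[0,0,0],0.3],[[0,0,0],[0,0,0],0.3]]'; python3 -c "
from h import *
go(461.3,422.7,103,0.578+np.pi)
s=cam('scene'); crop(s,400,130,480,250,5,'k2s.png')"
```

```text
clock: 33.12
eef_pos: [463.8, 420.2, 105.2]
tcp_rot: [0.0, -0.283, 0.959, -0.001]
wrist_force: [-0.3, -0.6, 0.8]
grip_width: 57.3
turn [-0.02 -0.   -0.05] shift after turn [0.022 0.116 0.072] | shift before turn [0.023 0.116 0.072] | pos [463.8 420.2 105.2] phi -2.5687 q7 0.84 t 33.12 grip 57.3 F [-0.3 -0.6  0.8]
```

View pics/k2s.png

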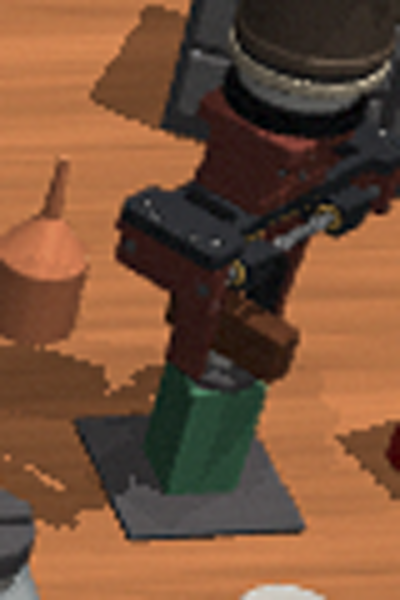

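```bash
python3 -m creep '[[[0.02,0.12,0.05],[0,0,-0.04],0.3],[[0,0,0],[0,0,0],0.3],[[0,0,0],[0,0,0],-1],[[0,0,0],[0,0,0],-1],[[0,0,0],[0,0,0],-1],[[0,0,0],[0,0,0],-1],[[0,0,0],[0,0,0],-1],[[0,0,0],[0,0,0],-1]]'; python3 -c "
from h import *
go(461.3,422.7,103,0.578+np.pi)"
```

```text
clock: 33.83
eef_pos: [461.0, 423.8, 104.1]
tcp_rot: [0.001, -0.285, 0.959, -0.001]
wrist_force: [-0.4, 0.2, -0.3]
grip_width: 20.6
turn [-0.02  0.01  0.  ] shift after turn [ 0.011 -0.037  0.037] | shift before turn [ 0.011 -0.037  0.037] | pos [461.  423.8 104.1] phi -2.5634 q7 0.83 t 33.83 grip 20.6 F [-0.4  0.2 -0.3]
```

```bash
python3 -m creep '[[[0,0,-0.3],[0,0,0],-1],[[0,0,-0.8],[0,0,0],-1],[[0,0,-0.8],[0,0,0],-1],[[0,0,-0.8],[0,0,0],-1],[[0,0,-0.8],[0,0,0],-1],[[0,0,-0.8],[0,0,0],-1],[[0,0,-0.8],[0,0,0],-1],[[0,0,-0.4],[0,0,0],-1],[[0,0,0],[0,0,0.94],-1],[[0,0,0],[0,0,0.95],-1],[[0,0,0],[0,0,0.95],-1],[[0,0,0],[0,0,0.95],-1],[[0,0,0],[0,0,0.95],-1],[[0,0,0],[0,0,0.95],-1],[[0,0,0],[0,0,0.95],-1],[[0,0,0],[0,0,0.95],-1],[[0,0,0],[0,0,0.95],-1],[[0,0,0],[0,0,0.95],-1],[[0,0,0],[0,0,0.9],-1],[[0,0,0],[0,0,0],-1]]'; python3 -c "
from h import *
go(572.3,200.6,265,2.63)
s=cam('scene'); crop(s,380,50,500,250,3,'k3s.png')"
```

```text
clock: 35.5
eef_pos: [460.2, 423.8, 268.7]
tcp_rot: [0.001, 0.254, 0.967, -0.001]
wrist_force: [0.1, 0.3, -2.8]
grip_width: 19.9
turn [-0.01  0.02 -0.02] shift after turn [-6.899 -4.658  0.124] | shift before turn [-6.909 -4.644  0.14 ] | pos [460.2 423.8 268.7] phi 2.628 q7 -0.04 t 35.5 grip 19.9 F [ 0.1  0.3 -2.8]
```

View pics/k3s.png

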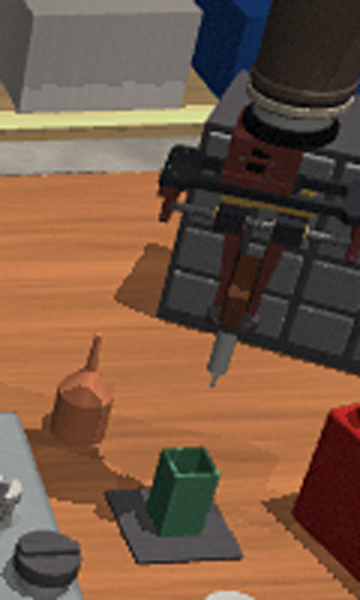

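```bash
python3 -m creep '[[[-0.5,-0.34,0],[0,0,0],-1],[[-0.8,-0.54,0],[0,0,0],-1],[[-0.8,-0.54,0],[0,0,0],-1],[[-0.8,-0.54,0],[0,0,0],-1],[[-0.8,-0.54,0],[0,0,0],-1],[[-0.8,-0.54,0],[0,0,0],-1],[[-0.8,-0.54,0],[0,0,0],-1],[[-0.8,-0.54,0],[0,0,0],-1],[[-0.5,-0.33,0],[0,0,0],-1],[[-0.3,-0.2,0],[0,0,0],-1],[[0,0,0],[0,0,0],-1],[[0,0,0],[0,0,0],-1]]'; python3 -c "
from h import *
go(572.3,200.6,254,2.63)
s=cam('scene')
p=np.array([(152,455),(205,450),(217,475),(163,480)])/3.+[380,50]
print(plane(s,p,86).mean(0))
c=cam('top');cv2.imwrite('pics/k4t.png',c['bgr'])
crop(s,320,120,430,240,6,'k4s.png')"
```

```text
clock: 36.55
eef_pos: [572.8, 201.8, 269.3]
tcp_rot: [0.001, 0.252, 0.968, 0.0]
wrist_force: [-0.2, 0.0, -2.9]
grip_width: 19.7
turn [0.01 0.01 0.03] shift after turn [-0.006 -0.042  0.51 ] | shift before turn [-0.006 -0.043  0.51 ] | pos [572.8 201.8 269.3] phi 2.6331 q7 0.4 t 36.55 grip 19.7 F [-0.2  0.  -2.9]
[467.40229668 415.08259182  86.        ]
```

View pics/k4s.png

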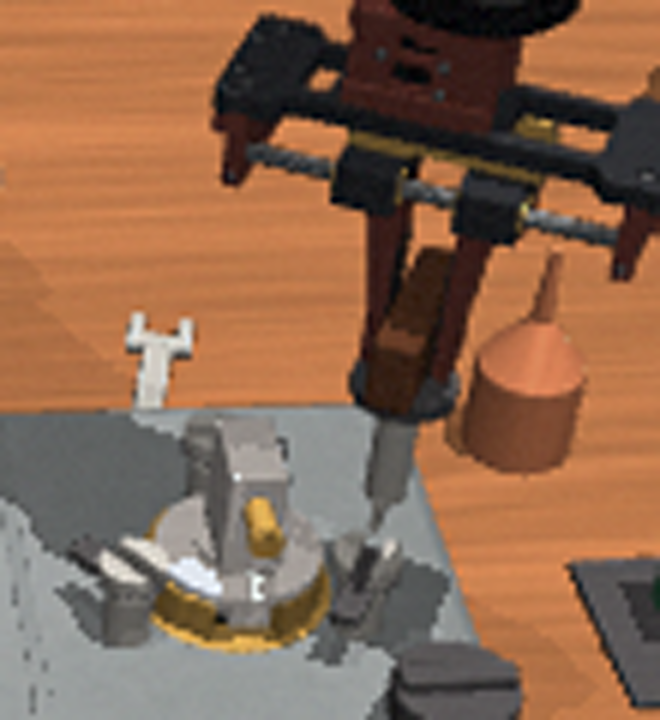

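View pics/k4t.png

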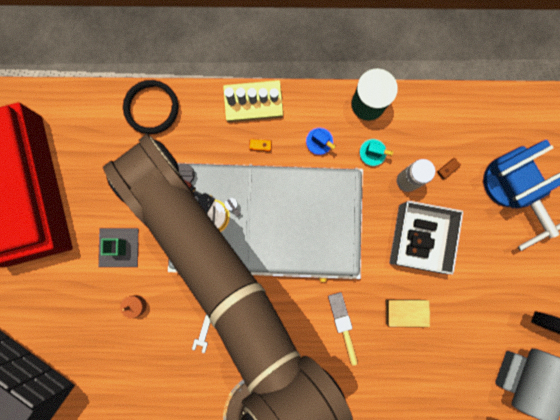

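```bash
python3 -m creep '[[[0,-0.04,0.3],[0,0,0.03],-1],[[0,0,0.3],[0,0,0],-1],[[0,0,0.1],[0,0,0],-1],[[0,0,0],[0,0,0],-1],[[0,0,0],[0,0,0],-1]]'; python3 -m creep '[[[0,0,0.1],[0,0,0],-1],[[0,0,0],[0,0,0],-1],[[0,0,0],[0,0,0],-1]]'; python3 -c "
from h import *
go(572.3,200.6,237,2.63)
c=cam('top')
s=cam('scene')
crop(s,340,150,410,240,8,'k5s.png')"
```

```text
clock: 37.07
eef_pos: [572.3, 200.3, 248.0]
tcp_rot: [0.001, 0.253, 0.967, -0.0]
wrist_force: [0.3, 0.2, -2.5]
grip_width: 19.8
clock: 37.32
eef_pos: [572.7, 200.1, 245.5]
tcp_rot: [0.001, 0.254, 0.967, -0.0]
wrist_force: [-0.4, 0.0, -2.6]
grip_width: 19.8
turn [ 0.    0.02 -0.01] shift after turn [0.019 0.008 0.284] | shift before turn [0.02  0.008 0.283] | pos [572.7 200.1 245.5] phi 2.6286 q7 0.38 t 37.32 grip 19.8 F [-0.4  0.  -2.6]
```

View pics/k5s.png

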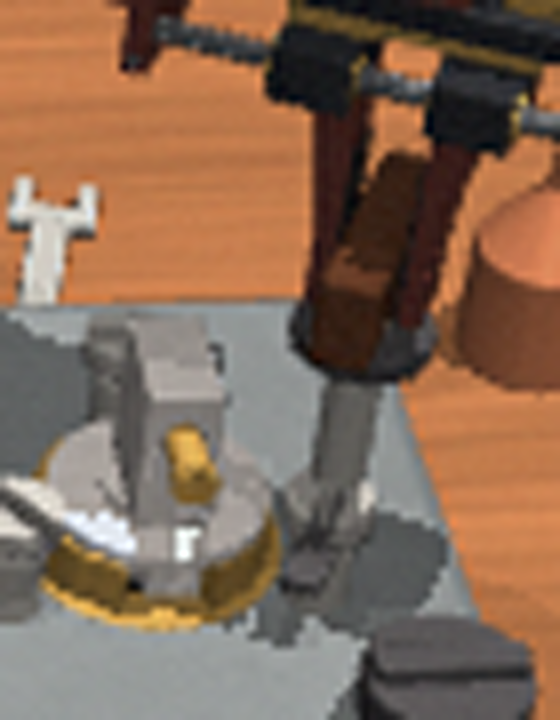

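The blade is at the slot with no contact force. I'll ease it in.

```bash
python3 -m creep '[[[0,0,0.08],[0,0,0],-1],[[0,0,0.08],[0,0,0],-1],[[0,0,0],[0,0,0],-1]]'; python3 -m creep '[[[0,0,0.06],[0,0,0],-1],[[0,0,0.04],[0,0,0],-1],[[0,0,0],[0,0,0],-1],[[0,0,0],[0,0,0],-1]]';  python3 -c "
from h import *
go(572.3,200.6,237,2.63)"
```

```text
clock: 37.67
eef_pos: [572.5, 199.9, 240.1]
tcp_rot: [0.001, 0.254, 0.967, -0.0]
wrist_force: [-1.2, -0.4, -2.4]
grip_width: 20.0
clock: 38.0
eef_pos: [572.6, 200.1, 237.6]
tcp_rot: [0.001, 0.254, 0.967, -0.0]
wrist_force: [0.7, 0.1, -2.5]
grip_width: 19.8
turn [ 0.    0.02 -0.01] shift after turn [0.018 0.009 0.019] | shift before turn [0.018 0.009 0.019] | pos [572.6 200.1 237.6] phi 2.6286 q7 0.38 t 38.0 grip 19.8 F [ 0.7  0.1 -2.5]
```

```bash
python3 -m creep '[[[0,0,0],[0,0,0.8],-1],[[0,0,0],[0,0,0.8],-1],[[0,0,0],[0,0,0.8],-1],[[0,0,0],[0,0,0.8],-1],[[0,0,0],[0,0,0.8],-1],[[0,0,0],[0,0,0.8],-1],[[0,0,0],[0,0,0.8],-1],[[0,0,0],[0,0,0.8],-1],[[0,0,0],[0,0,0.8],-1],[[0,0,0],[0,0,0.8],-1],[[0,0,0],[0,0,0],-1]]'; python3 -c "
from h import *
go(572.3,200.6,237,2.63-1.6);print(robot.state()['wrist_torque'])
s=cam('scene')
crop(s,340,150,410,240,8,'k6s.png')"
```

```text
clock: 38.92
eef_pos: [572.5, 200.1, 237.7]
tcp_rot: [0.001, 0.627, 0.779, 0.0]
wrist_force: [-0.9, -0.8, -3.1]
grip_width: 20.0
turn [0.02 0.01 7.23] shift after turn [ 0.011 -0.016  0.023] | shift before turn [ 0.019 -0.004  0.023] | pos [572.5 200.1 237.7] phi 1.7875 q7 -0.39 t 38.92 grip 20.0 F [-0.9 -0.8 -3.1]
[-0.16351243 -0.00482501  0.08306112]
```

View pics/k6s.png

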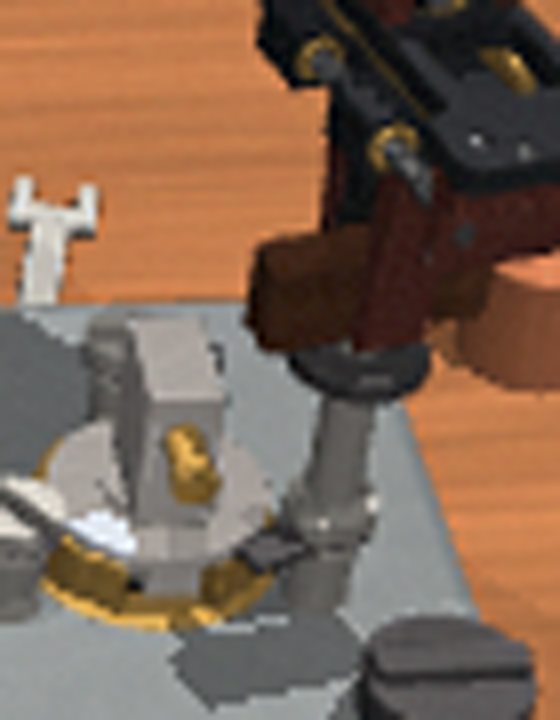

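The dog is turning with the key. I'll continue to the stop, plus the slot's play.

```bash
python3 -m creep '[[[0,0,0],[0,0,0.8],-1],[[0,0,0],[0,0,0.8],-1],[[0,0,0],[0,0,0.8],-1],[[0,0,0],[0,0,0.8],-1],[[0,0,0],[0,0,0.8],-1],[[0,0,0],[0,0,0.8],-1],[[0,0,0],[0,0,0.8],-1],[[0,0,0],[0,0,0.8],-1],[[0,0,0],[0,0,0.8],-1],[[0,0,0],[0,0,0.6],-1],[[0,0,0],[0,0,0.4],-1],[[0,0,0],[0,0,0],-1]]'; python3 -c "
from h import *
go(572.3,200.6,237,2.63-1.6);print(robot.state()['wrist_torque'])
s=cam('scene')
crop(s,340,150,410,240,8,'k7s.png')"
```

```text
clock: 39.97
eef_pos: [572.6, 200.1, 237.7]
tcp_rot: [0.001, 0.893, 0.45, 0.001]
wrist_force: [0.8, -0.9, -2.4]
grip_width: 19.5
turn [ 0.02 -0.   -0.92] shift after turn [ 0.01  -0.019  0.023] | shift before turn [ 0.008 -0.02   0.023] | pos [572.6 200.1 237.7] phi 0.9334 q7 -1.18 t 39.97 grip 19.5 F [ 0.8 -0.9 -2.4]
[-0.28795115  0.00973293  0.05220816]
```

View pics/k7s.png

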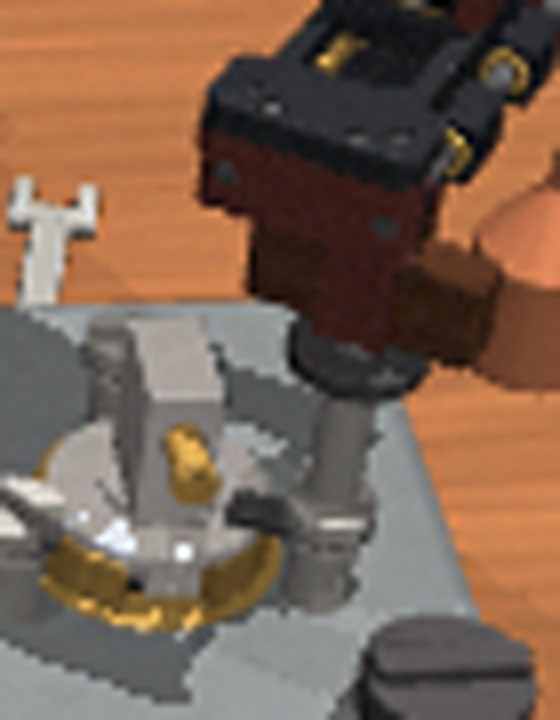

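```bash
python3 -m creep '[[[0,0,0],[0,0,0.4],-1],[[0,0,0],[0,0,0.4],-1],[[0,0,0],[0,0,0],-1]]'; python3 -c "
from h import *
print(robot.state()['wrist_torque'])";python3 -m creep '[[[0,0,0],[0,0,0.4],-1],[[0,0,0],[0,0,0.4],-1],[[0,0,0],[0,0,0],-1]]'; python3 -c "
from h import *
go(572.3,200.6,237,2.63-1.6);print(robot.state()['wrist_torque'])"
```

```text
clock: 40.27
eef_pos: [572.7, 200.1, 237.7]
tcp_rot: [0.001, 0.911, 0.412, 0.001]
wrist_force: [0.0, -0.7, -2.3]
grip_width: 19.9
[-0.31151939  0.03713512  0.08274731]
clock: 40.52
eef_pos: [572.7, 200.0, 237.7]
tcp_rot: [0.001, 0.927, 0.374, 0.001]
wrist_force: [-0.9, -0.1, -2.6]
grip_width: 19.8
turn [ 0.02 -0.   -2.52] shift after turn [ 0.01  -0.02   0.022] | shift before turn [ 0.005 -0.022  0.022] | pos [572.7 200.  237.7] phi 0.7665 q7 -1.34 t 40.52 grip 19.8 F [-0.9 -0.1 -2.6]
[-0.24059348  0.07943692  0.32339444]
```

Torque jumped to 0.32 N m, so screw 1 is at its stop. I'll back off within the slot's play and lift.

```bash
python3 -m creep '[[[0,0,0],[0,0,-0.7],-1],[[0,0,0],[0,0,-0.8],-1],[[0,0,0],[0,0,0],-1],[[0,0,-0.2],[0,0,0],-1],[[0,0,-0.3],[0,0,0],-1],[[0,0,-0.6],[0,0,0],-1],[[0,0,-0.7],[0,0,0],-1],[[0,0,0],[0,0,0],-1]]'; python3 -c "
from h import *
go(569.95,96.8,290,np.radians(34.3+180))
s=cam('scene')
crop(s,320,130,420,250,6,'k8s.png')"
```

```text
clock: 41.18
eef_pos: [574.3, 201.3, 296.8]
tcp_rot: [0.001, 0.896, 0.444, 0.004]
wrist_force: [0.8, 0.4, -2.2]
grip_width: 19.9
turn [  0.11   0.06 -26.92] shift after turn [ 2.084 -2.795  0.225] | shift before turn [-2.863  1.991  0.216] | pos [574.3 201.3 296.8] phi 0.9209 q7 -1.18 t 41.18 grip 19.9 F [ 0.8  0.4 -2.2]
```

View pics/k8s.png

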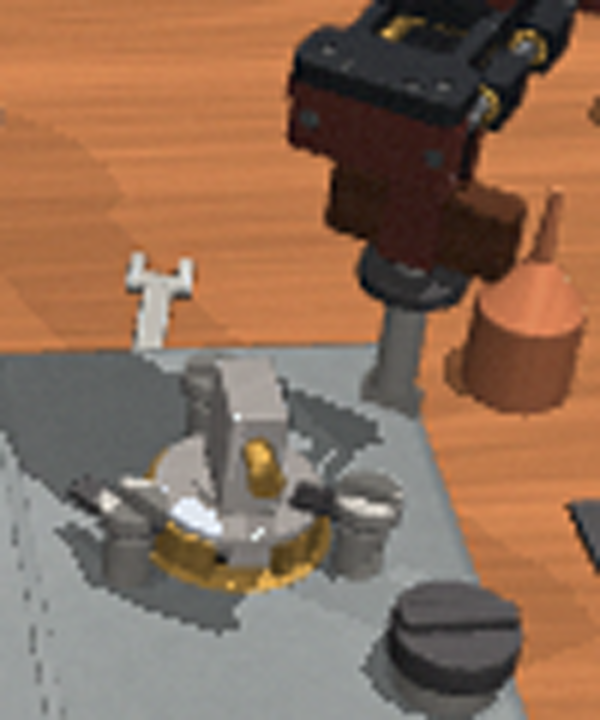

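```bash
python3 -m creep '[[[0,0,0],[0.1,0,-0.98],-1],[[0,0,0],[0,0,-0.98],-1],[[0,0,0],[0,0,-0.98],-1],[[0,0,0],[0,0,-0.98],-1],[[0,0,0],[0,0,-0.98],-1],[[0,0,0],[0,0,-0.98],-1],[[0,0,0],[0,0,-0.98],-1],[[0,0,0],[0,0,-0.98],-1],[[0,0,0],[0,0,-0.98],-1],[[0,0,0],[0,0,-0.98],-1],[[0,0,0],[0,0,-0.98],-1],[[0,0,0],[0,0,-0.98],-1],[[0,0,0],[0,0,-0.98],-1],[[0,0,0],[0,0,-0.98],-1],[[0,0,0],[0,0,-0.98],-1],[[0,0,0],[0,0,-0.98],-1],[[0,0,0],[0,0,-0.98],-1],[[0,0,0],[0,0,-0.98],-1],[[0,0,0],[0,0,-0.98],-1],[[0,0,0],[0,0,-0.98],-1]]'; python3 -m creep '[[[0,0,0],[0,0,-0.9],-1],[[0,0,0],[0,0,-0.9],-1],[[0,0,0],[0,0,-0.9],-1],[[0,0,0],[0,0,-0.9],-1],[[0,0,0],[0,0,-0.9],-1],[[0,0,0],[0,0,-0.9],-1],[[0,0,0],[0,0,-0.9],-1],[[0,0,0],[0,0,-0.9],-1],[[0.4,-0.54,0],[0,0,0],-1],[[0.4,-0.54,0],[0,0,0],-1],[[0.4,-0.54,0],[0,0,0],-1],[[0.4,-0.54,0],[0,0,0],-1],[[0.4,-0.54,0],[0,0,0],-1],[[0,0,0],[0,0,0],-1],[[0,0,0],[0,0,0],-1]]'; python3 -c "
from h import *
go(569.95,96.8,248,np.radians(34.3+180))
s=cam('scene')
crop(s,300,110,420,240,6,'k9s.png')"
```

```text
clock: 42.9
eef_pos: [572.2, 199.9, 290.5]
tcp_rot: [-0.004, 0.081, 0.997, 0.002]
wrist_force: [0.6, -0.1, -2.6]
grip_width: 19.8
clock: 44.15
eef_pos: [567.3, 97.8, 290.2]
tcp_rot: [-0.003, -0.288, 0.958, 0.003]
wrist_force: [0.5, 0.7, -2.1]
grip_width: 20.2
turn [ 0.08 -0.04 -0.15] shift after turn [-0.053 -0.078  1.407] | shift before turn [-0.059 -0.088  1.407] | pos [567.3  97.8 290.2] phi -2.5582 q7 1.6 t 44.15 grip 20.2 F [ 0.5  0.7 -2.1]
```

View pics/k9s.png

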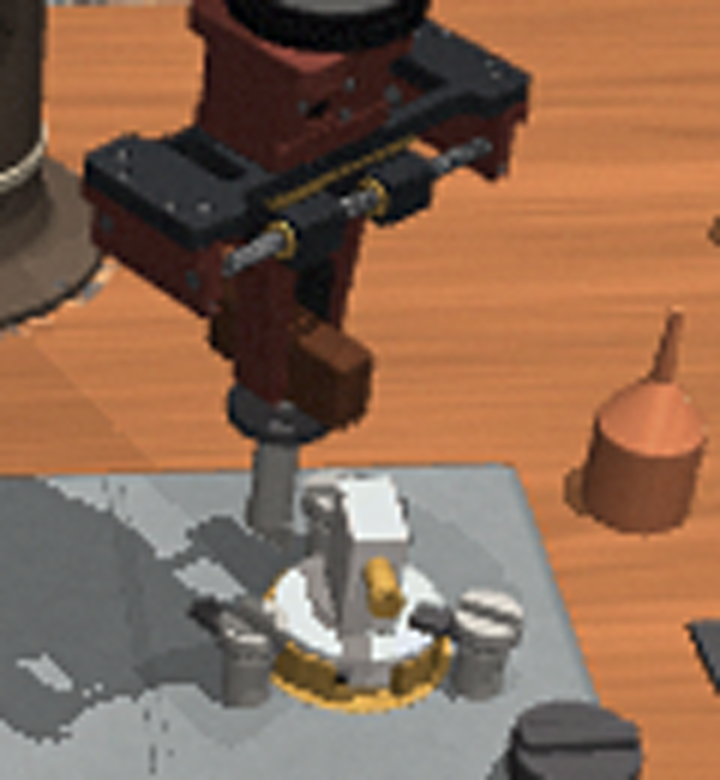

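```bash
python3 -m creep '[[[0,0,0],[0.08,-0.04,-0.15],-1],[[-0.05,-0.08,0.4],[0,0,0],-1],[[0,0,0.5],[0,0,0],-1],[[0,0,0.3],[0,0,0],-1],[[0,0,0.15],[0,0,0],-1],[[0,0,0],[0,0,0],-1],[[0,0,0],[0,0,0],-1]]';  python3 -c "
from h import *
go(569.95,96.8,237.5,np.radians(34.3+180))
s=cam('scene')
crop(s,310,130,390,240,7,'k10s.png')"
```

```text
clock: 44.78
eef_pos: [570.0, 98.8, 250.6]
tcp_rot: [0.001, -0.297, 0.955, 0.0]
wrist_force: [0.1, 0.5, -1.8]
grip_width: 19.7
turn [0.   0.01 0.04] shift after turn [ 0.04  -0.054  0.436] | shift before turn [ 0.041 -0.054  0.436] | pos [570.   98.8 250.6] phi -2.5386 q7 1.59 t 44.78 grip 19.7 F [ 0.1  0.5 -1.8]
```

View pics/k10s.png

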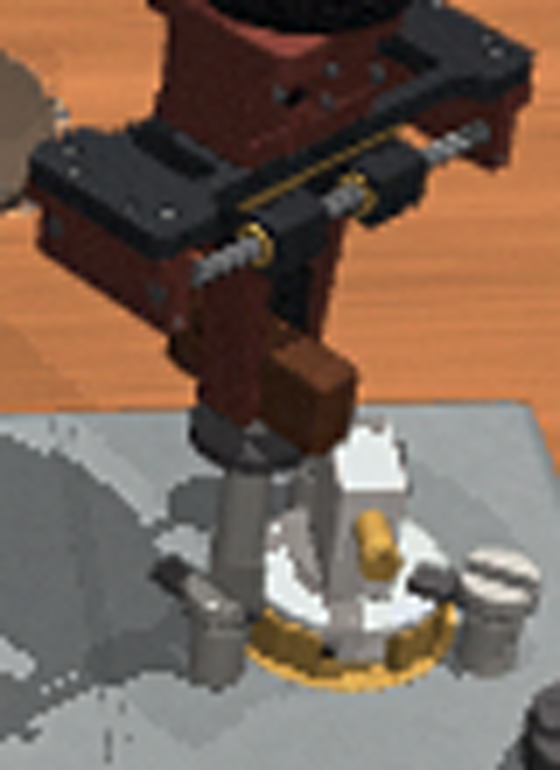

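```bash
python3 -m creep '[[[0.04,-0.055,0],[0,0,0.04],-1],[[0,0,0],[0,0,0],-1],[[0,0,0.1],[0,0,0],-1],[[0,0,0.08],[0,0,0],-1],[[0,0,0],[0,0,0],-1],[[0,0,0],[0,0,0],-1]]';  python3 -c "
from h import *
go(569.95,96.8,237.5,np.radians(34.3+180))"
python3 -m creep '[[[0,0,0.07],[0,0,0],-1],[[0,0,0.07],[0,0,0],-1],[[0,0,0],[0,0,0],-1],[[0,0,0],[0,0,0],-1]]';  python3 -c "
from h import *
go(569.95,96.8,237.5,np.radians(34.3+180))"
```

```text
clock: 45.33
eef_pos: [569.9, 96.2, 245.1]
tcp_rot: [0.001, -0.295, 0.956, 0.0]
wrist_force: [0.0, 0.1, -3.1]
grip_width: 20.0
turn [-0.    0.01 -0.01] shift after turn [-0.011  0.015  0.253] | shift before turn [-0.011  0.015  0.253] | pos [569.9  96.2 245.1] phi -2.5435 q7 1.59 t 45.33 grip 20.0 F [ 0.   0.1 -3.1]
clock: 45.67
eef_pos: [570.0, 96.3, 240.9]
tcp_rot: [0.001, -0.295, 0.956, 0.0]
wrist_force: [-0.3, 0.6, -3.4]
grip_width: 19.8
turn [-0.    0.01 -0.  ] shift after turn [-0.009  0.014  0.114] | shift before turn [-0.008  0.014  0.114] | pos [570.   96.3 240.9] phi -2.5435 q7 1.58 t 45.67 grip 19.8 F [-0.3  0.6 -3.4]
```

```bash
python3 -m creep '[[[0,0,0.06],[0,0,0],-1],[[0,0,0.04],[0,0,0],-1],[[0,0,0],[0,0,0],-1]]'; python3 -m creep '[[[0,0,0],[0,0,0.8],-1],[[0,0,0],[0,0,0.8],-1],[[0,0,0],[0,0,0.8],-1],[[0,0,0],[0,0,0.8],-1],[[0,0,0],[0,0,0.8],-1],[[0,0,0],[0,0,0.8],-1],[[0,0,0],[0,0,0.8],-1],[[0,0,0],[0,0,0.8],-1],[[0,0,0],[0,0,0.8],-1],[[0,0,0],[0,0,0.8],-1],[[0,0,0],[0,0,0.8],-1],[[0,0,0],[0,0,0.8],-1],[[0,0,0],[0,0,0.8],-1],[[0,0,0],[0,0,0.8],-1],[[0,0,0],[0,0,0.8],-1],[[0,0,0],[0,0,0.8],-1],[[0,0,0],[0,0,0.8],-1],[[0,0,0],[0,0,0.8],-1],[[0,0,0],[0,0,0.8],-1],[[0,0,0],[0,0,0.8],-1]]'; python3 -c "
from h import *
go(569.95,96.8,237,np.radians(34.3+180)-1.67);print(robot.state()['wrist_torque'])
s=cam('scene')
crop(s,310,130,390,240,7,'k11s.png')"
```

```text
clock: 45.92
eef_pos: [569.9, 96.3, 237.8]
tcp_rot: [0.001, -0.295, 0.956, 0.0]
wrist_force: [0.4, -0.0, -2.6]
grip_width: 19.7
clock: 47.58
eef_pos: [570.1, 96.0, 238.0]
tcp_rot: [0.001, 0.515, 0.857, 0.0]
wrist_force: [0.1, -1.4, -3.9]
grip_width: 19.6
turn [ 0.01  0.01 -0.1 ] shift after turn [0.026 0.01  0.032] | shift before turn [0.026 0.01  0.032] | pos [570.1  96.  238. ] phi 2.0602 q7 0.05 t 47.58 grip 19.6 F [ 0.1 -1.4 -3.9]
[-0.43553271 -0.16670047  0.16981171]
```

View pics/k11s.png

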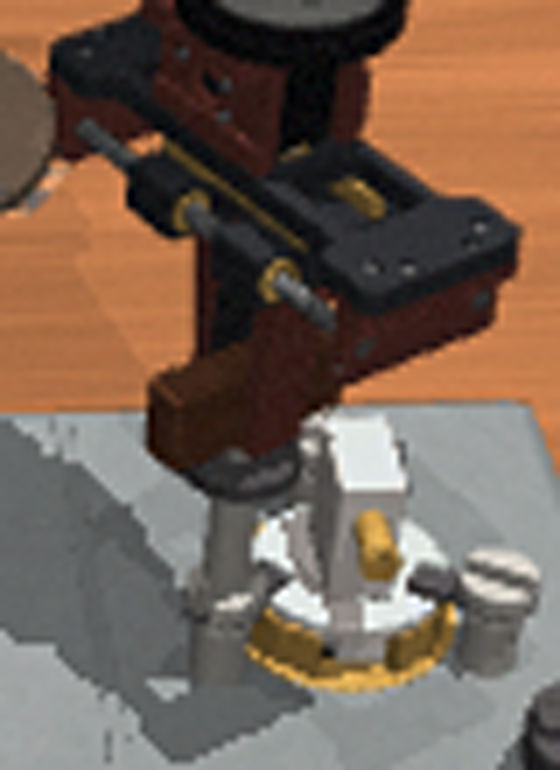

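```bash
python3 -m creep '[[[0,0,0],[0,0,0.5],-1],[[0,0,0],[0,0,0.5],-1],[[0,0,0],[0,0,0],-1]]'; python3 -c "
from h import *
print(robot.state()['wrist_torque'])";python3 -m creep '[[[0,0,0],[0,0,0.4],-1],[[0,0,0],[0,0,0.4],-1],[[0,0,0],[0,0,0],-1]]'; python3 -c "
from h import *
print(robot.state()['wrist_torque'])";python3 -m creep '[[[0,0,0],[0,0,0.4],-1],[[0,0,0],[0,0,0.4],-1],[[0,0,0],[0,0,0],-1]]'; python3 -c "
from h import *
go(569.95,96.8,237,np.radians(34.3+180)-1.67);print(robot.state()['wrist_torque'])"
```

```text
clock: 47.88
eef_pos: [570.0, 96.0, 238.0]
tcp_rot: [0.001, 0.557, 0.83, 0.0]
wrist_force: [0.3, -0.5, -3.9]
grip_width: 19.9
[-0.4304389  -0.15465567  0.07425185]
clock: 48.13
eef_pos: [570.0, 96.0, 238.0]
tcp_rot: [0.0, 0.591, 0.807, 0.0]
wrist_force: [0.2, -0.5, -3.9]
grip_width: 19.7
[-0.48305089 -0.15521826  0.09726963]
clock: 48.38
eef_pos: [570.0, 96.1, 238.0]
tcp_rot: [0.001, 0.624, 0.781, 0.0]
wrist_force: [0.5, -2.1, -3.6]
grip_width: 19.5
turn [ 0.01  0.   -2.64] shift after turn [0.021 0.009 0.033] | shift before turn [0.023 0.003 0.033] | pos [570.   96.1 238. ] phi 1.794 q7 -0.2 t 48.38 grip 19.5 F [ 0.5 -2.1 -3.6]
[-0.59808203 -0.16551637  0.4041627 ]
```

Screw 3 is at its stop, with torque at 0.40 N m. I'll back off, lift and swing round for screw 2 at φ 266°.

```bash
python3 -m creep '[[[0,0,0],[0,0,-0.7],-1],[[0,0,0],[0,0,-0.8],-1],[[0,0,0],[0,0,0],-1],[[0,0,-0.2],[0,0,0],-1],[[0,0,-0.3],[0,0,0],-1],[[0,0,-0.6],[0,0,0],-1],[[0,0,-0.7],[0,0,0],-1],[[0,0,0],[0,0,0],-1],[[0,0,0],[0,0,0],-1]]'; python3 -c "
from h import *
go(481,151.1,290,np.radians(266.3))
s=cam('scene')
crop(s,320,130,420,250,6,'k12s.png')"
```

```text
clock: 49.13
eef_pos: [570.6, 96.7, 293.6]
tcp_rot: [0.002, 0.562, 0.827, 0.002]
wrist_force: [-0.8, -0.1, -4.1]
grip_width: 20.0
turn [ 1.000e-02  6.000e-02 -2.578e+01] shift after turn [-1.615  3.098  0.119] | shift before turn [ 2.786 -2.11   0.108] | pos [570.6  96.7 293.6] phi 1.9484 q7 -0.03 t 49.13 grip 20.0 F [-0.8 -0.1 -4.1]
```

View pics/k12s.png

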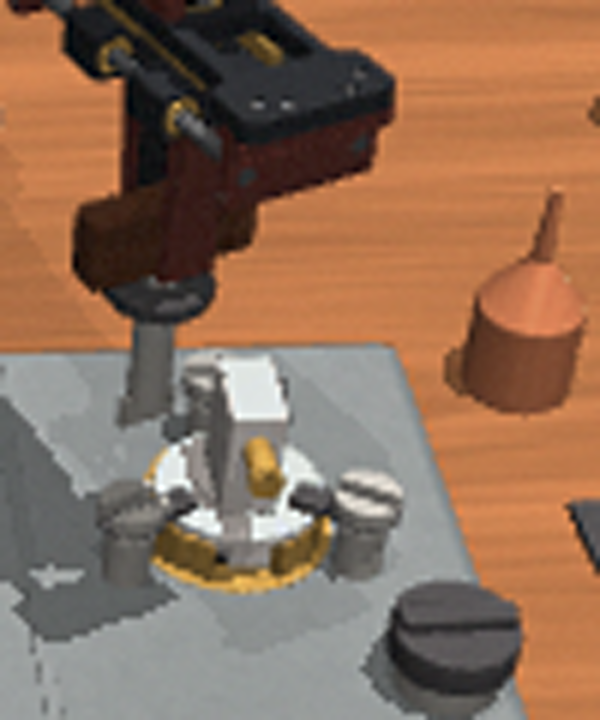

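```bash
python3 -m creep '[[[0,0,0],[0,0,-0.99],-1],[[0,0,0],[0,0,-0.99],-1],[[0,0,0],[0,0,-0.99],-1],[[0,0,0],[0,0,-0.99],-1],[[0,0,0],[0,0,-0.99],-1],[[0,0,0],[0,0,-0.99],-1],[[0,0,0],[0,0,-0.99],-1],[[0,0,0],[0,0,-0.99],-1],[[0,0,0],[0,0,-0.99],-1],[[0,0,0],[0,0,-0.99],-1],[[0,0,0],[0,0,-0.99],-1],[[0,0,0],[0,0,-0.99],-1],[[0,0,0],[0,0,-0.99],-1],[[0,0,0],[0,0,-0.99],-1],[[0,0,0],[0,0,-0.99],-1],[[0,0,0],[0,0,-0.99],-1],[[0,0,0],[0,0,-0.99],-1],[[0,0,0],[0,0,-0.99],-1],[[0,0,0],[0,0,-0.99],-1],[[0,0,0],[0,0,-0.99],-1]]'; python3 -m creep '[[[0,0,0],[0,0,-0.99],-1],[[0,0,0],[0,0,-0.99],-1],[[0,0,0],[0,0,-0.99],-1],[[0,0,0],[0,0,-0.99],-1],[[0,0,0],[0,0,-0.99],-1],[[0,0,0],[0,0,-0.99],-1],[[-0.27,0.52,0],[0,0,0],-1],[[-0.27,0.52,0],[0,0,0],-1],[[-0.27,0.52,0],[0,0,0],-1],[[-0.27,0.52,0],[0,0,0],-1],[[-0.27,0.52,0],[0,0,0],-1],[[-0.27,0.5,0],[0,0,0],-1],[[0,0,0],[0,0,0],-1],[[0,0,0],[0,0,0],-1]]'; python3 -c "
from h import *
go(481,151.1,248,np.radians(266.3))
s=cam('scene')
crop(s,300,110,420,240,6,'k13s.png')"
```

```text
clock: 50.85
eef_pos: [569.4, 96.1, 290.7]
tcp_rot: [-0.0, -0.429, 0.904, 0.0]
wrist_force: [-0.8, -0.2, -3.2]
grip_width: 19.6
clock: 52.02
eef_pos: [479.7, 151.4, 291.7]
tcp_rot: [0.0, -0.683, 0.73, -0.001]
wrist_force: [1.0, 1.1, -2.0]
grip_width: 19.9
turn [-0.01 -0.   -0.02] shift after turn [ 0.006 -0.043  1.457] | shift before turn [ 0.005 -0.041  1.457] | pos [479.7 151.4 291.7] phi -1.6375 q7 2.36 t 52.02 grip 19.9 F [ 1.   1.1 -2. ]
```

View pics/k13s.png

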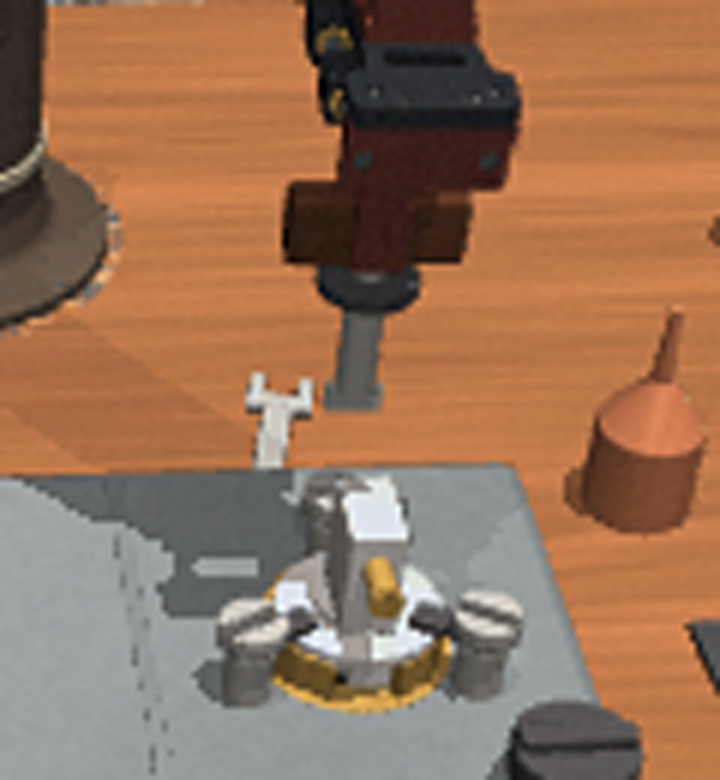

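```bash
python3 -m creep '[[[0,-0.04,0.4],[0,0,0],-1],[[0,0,0.5],[0,0,0],-1],[[0,0,0.4],[0,0,0],-1],[[0,0,0.15],[0,0,0],-1],[[0,0,0],[0,0,0],-1],[[0,0,0],[0,0,0],-1]]';  python3 -c "
from h import *
go(481,151.1,237.5,np.radians(266.3))"
```

```text
clock: 52.57
eef_pos: [481.8, 151.1, 248.2]
tcp_rot: [0.001, -0.683, 0.731, 0.0]
wrist_force: [0.3, 0.2, -2.8]
grip_width: 20.1
turn [-0.01  0.01 -0.03] shift after turn [0.001 0.027 0.358] | shift before turn [0.002 0.027 0.358] | pos [481.8 151.1 248.2] phi -1.6387 q7 2.32 t 52.57 grip 20.1 F [ 0.3  0.2 -2.8]
```

```bash
python3 -m creep '[[[0,0.02,0.09],[0,0,0],-1],[[0,0,0.08],[0,0,0],-1],[[0,0,0],[0,0,0],-1],[[0,0,0],[0,0,0],-1]]'; python3 -m creep '[[[0,0,0.07],[0,0,0],-1],[[0,0,0.07],[0,0,0],-1],[[0,0,0.04],[0,0,0],-1],[[0,0,0],[0,0,0],-1],[[0,0,0],[0,0,0],-1]]';  python3 -c "
from h import *
go(481,151.1,237.5,np.radians(266.3))
s=cam('scene')
crop(s,310,130,390,240,7,'k14s.png')"
```

```text
clock: 52.9
eef_pos: [481.2, 151.1, 243.5]
tcp_rot: [0.001, -0.683, 0.731, -0.0]
wrist_force: [-0.3, 0.5, -2.5]
grip_width: 19.9
clock: 53.32
eef_pos: [481.1, 151.1, 237.9]
tcp_rot: [0.001, -0.683, 0.731, -0.0]
wrist_force: [0.1, -0.2, -1.9]
grip_width: 19.7
turn [-0.01  0.01 -0.03] shift after turn [-0.001  0.003  0.013] | shift before turn [-0.001  0.003  0.013] | pos [481.1 151.1 237.9] phi -1.6387 q7 2.31 t 53.32 grip 19.7 F [ 0.1 -0.2 -1.9]
```

View pics/k14s.png

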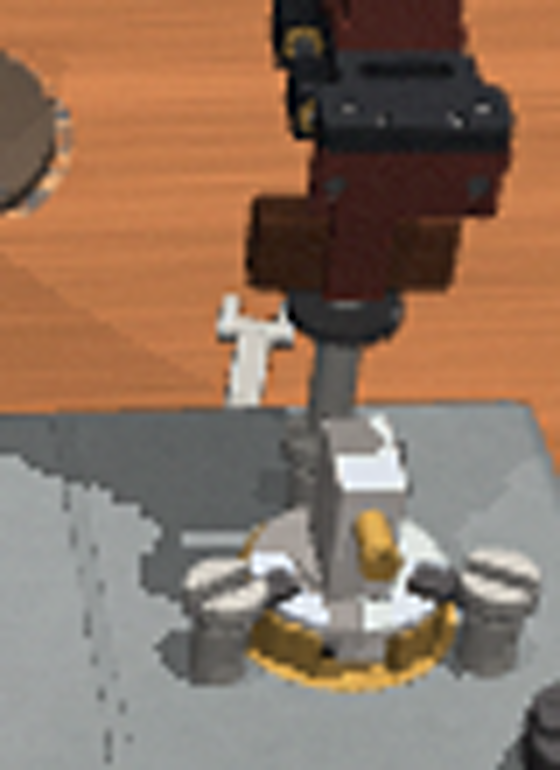

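The blade is in slot 2 with no contact force. Turning now.

```bash
python3 -m creep '[[[0,0,0],[0,0,0.8],-1],[[0,0,0],[0,0,0.8],-1],[[0,0,0],[0,0,0.8],-1],[[0,0,0],[0,0,0.8],-1],[[0,0,0],[0,0,0.8],-1],[[0,0,0],[0,0,0.8],-1],[[0,0,0],[0,0,0.8],-1],[[0,0,0],[0,0,0.8],-1],[[0,0,0],[0,0,0.8],-1],[[0,0,0],[0,0,0.8],-1],[[0,0,0],[0,0,0.8],-1],[[0,0,0],[0,0,0.8],-1],[[0,0,0],[0,0,0.8],-1],[[0,0,0],[0,0,0.8],-1],[[0,0,0],[0,0,0.8],-1],[[0,0,0],[0,0,0.8],-1],[[0,0,0],[0,0,0.8],-1],[[0,0,0],[0,0,0.8],-1],[[0,0,0],[0,0,0.8],-1],[[0,0,0],[0,0,0],-1]]'; python3 -c "
from h import *
go(481,151.1,237.5,np.radians(266.3)-1.53);print(robot.state()['wrist_torque'])";python3 -m creep '[[[0,0,0],[0,0,0.4],-1],[[0,0,0],[0,0,0.4],-1],[[0,0,0],[0,0,0],-1]]'; python3 -c "
from h import *
print(robot.state()['wrist_torque'])";python3 -m creep '[[[0,0,0],[0,0,0.4],-1],[[0,0,0],[0,0,0.4],-1],[[0,0,0],[0,0,0],-1]]'; python3 -c "
from h import *
go(481,151.1,237.5,np.radians(266.3)-1.53);print(robot.state()['wrist_torque'])"
```

```text
clock: 55.03
eef_pos: [481.7, 150.6, 238.1]
tcp_rot: [0.001, 0.046, 0.999, -0.0]
wrist_force: [2.0, -2.0, -4.4]
grip_width: 20.0
turn [-0.    0.03 -0.66] shift after turn [0.025 0.017 0.019] | shift before turn [0.026 0.015 0.019] | pos [481.7 150.6 238.1] phi 3.049 q7 0.87 t 55.03 grip 20.0 F [ 2.  -2.  -4.4]
[-0.58483692 -0.75745639  0.07906932]
clock: 55.28
eef_pos: [481.7, 150.5, 238.0]
tcp_rot: [0.001, 0.086, 0.996, 0.0]
wrist_force: [3.0, -3.4, -3.7]
grip_width: 20.0
[-0.71593342 -0.96385043  0.11344932]
clock: 55.53
eef_pos: [481.7, 150.5, 238.1]
tcp_rot: [0.001, 0.127, 0.992, 0.0]
wrist_force: [3.1, -3.9, -3.7]
grip_width: 20.2
turn [ 0.    0.02 -2.21] shift after turn [0.023 0.019 0.019] | shift before turn [0.027 0.014 0.019] | pos [481.7 150.5 238.1] phi 2.8861 q7 0.72 t 55.53 grip 20.2 F [ 3.1 -3.9 -3.7]
[-0.85691897 -1.00867314  0.13968085]
```

```bash
python3 -m creep '[[[0,0,0],[0,0,0.4],-1],[[0,0,0],[0,0,0.3],-1],[[0,0,0],[0,0,0],-1]]'; python3 -c "
from h import *
print(robot.state()['wrist_torque'])";python3 -m creep '[[[0,0,0],[0,0,0.3],-1],[[0,0,0],[0,0,0.3],-1],[[0,0,0],[0,0,0],-1]]'; python3 -c "
from h import *
go(481,151.1,237.5,np.radians(266.3)-1.53);print(robot.state()['wrist_torque'])
s=cam('scene')
crop(s,310,130,390,240,7,'k15s.png')"
```

```text
clock: 55.78
eef_pos: [481.5, 150.8, 238.1]
tcp_rot: [0.001, 0.163, 0.987, 0.0]
wrist_force: [3.7, -2.5, -3.3]
grip_width: 20.3
[-1.03593774 -1.12150737  0.59784071]
clock: 56.03
eef_pos: [481.4, 151.1, 238.1]
tcp_rot: [0.001, 0.193, 0.981, 0.0]
wrist_force: [3.0, -3.2, -2.7]
grip_width: 20.2
turn [ 0.01  0.02 -3.49] shift after turn [0.013 0.001 0.019] | shift before turn [ 0.012 -0.004  0.019] | pos [481.4 151.1 238.1] phi 2.7524 q7 0.59 t 56.03 grip 20.2 F [ 3.  -3.2 -2.7]
[-0.79475741 -0.988321    0.91000874]
```

View pics/k15s.png

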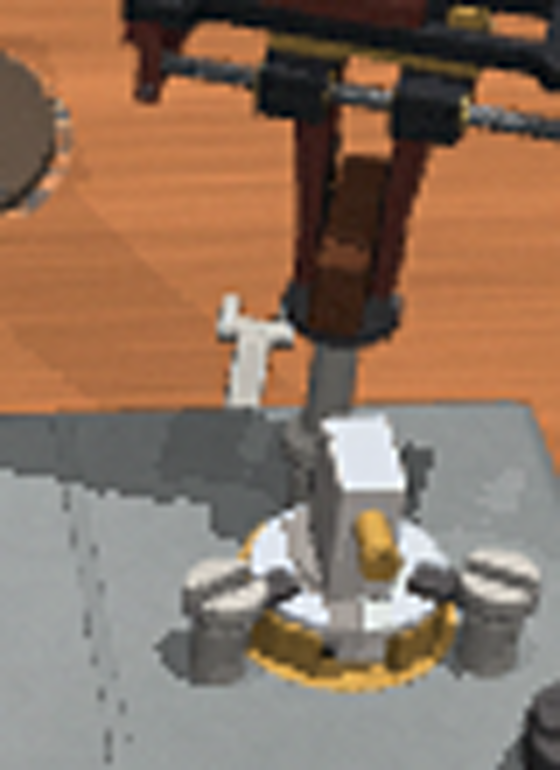

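Screw 2 is at its stop, with torque up to 0.9 N m. I'll back off, lift, and measure the stand's mouth from the earlier clear top picture.

```bash
python3 -m creep '[[[0,0,0],[0,0,-0.7],-1],[[0,0,0],[0,0,-0.7],-1],[[0,0,0],[0,0,-0.7],-1],[[0,0,0],[0,0,0],-1],[[0,0,-0.2],[0,0,0],-1],[[0,0,-0.3],[0,0,0],-1],[[0,0,-0.6],[0,0,0],-1],[[0,0,-0.7],[0,0,0],-1],[[0,0,0],[0,0,0],-1],[[0,0,0],[0,0,0],-1]]'
python3 - <<'E'
from h import *
im=cv2.imread("pics/k4t.png"); cv2.imwrite("pics/st.png",cv2.resize(im[225:270,90:145],None,fx=12,fy=12,interpolation=cv2.INTER_CUBIC))
h=cv2.cvtColor(im,cv2.COLOR_BGR2HSV); m=((h[...,0]>55)&(h[...,0]<95)&(h[...,1]>90)).astype(np.uint8); m[:225]=0;m[270:]=0;m[:,:90]=0;m[:,145:]=0
ys,xs=np.nonzero(m);print(xs.min(),xs.max(),ys.min(),ys.max())
go(461,423,270,np.pi)
E
```

```text
clock: 56.92
eef_pos: [481.5, 151.8, 293.2]
tcp_rot: [0.002, 0.087, 0.996, 0.001]
wrist_force: [-0.0, 0.0, -2.6]
grip_width: 20.3
101 125 239 255
turn [ 0.02  0.04 -1.65] shift after turn [0.684 9.04  0.773] | shift before turn [2.235 8.785 0.784] | pos [481.5 151.8 293.2] phi 2.9683 q7 0.83 t 56.92 grip 20.3 F [-0.   0.  -2.6]
```

View pics/st.png

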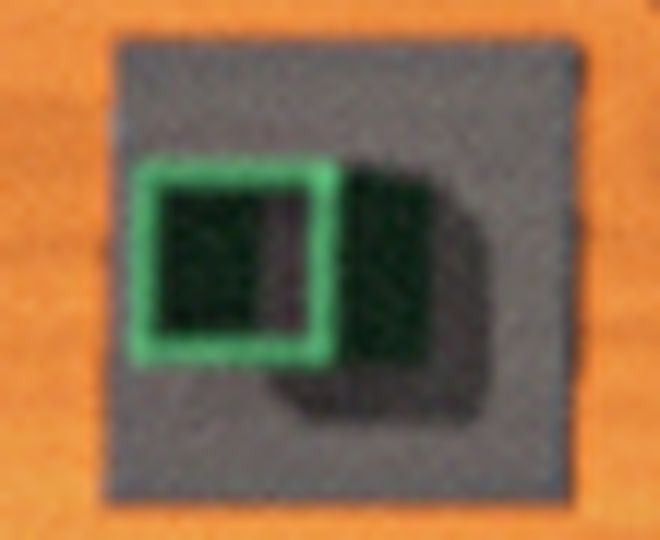

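```bash
python3 -c "
from h import *
c=cam('top')
P=plane(c,[((235+.5)/12-.5+90,(261+.5)/12-.5+225)],86)[0];print(P)
go(P[0],P[1],290,2.968)"
```

```text
[460.4340976  423.57103888  86.        ]
turn [0.01 0.02 0.  ] shift after turn [2.242 8.821 0.068] | shift before turn [2.238 8.822 0.074] | pos [481.  151.3 292. ] phi 2.9684 q7 0.83 t 56.97 grip 19.9 F [ 0.2 -0.1 -3.8]
```

```bash
python3 -m creep '[[[0.1,0.42,0],[0,0,0],-1],[[0.22,0.86,0],[0,0,0],-1],[[0.22,0.86,0],[0,0,0],-1],[[0.22,0.86,0],[0,0,0],-1],[[0.22,0.86,0],[0,0,0],-1],[[0.22,0.86,0],[0,0,0],-1],[[0.22,0.86,0],[0,0,0],-1],[[0.22,0.86,0],[0,0,0],-1],[[0.22,0.86,0],[0,0,0],-1],[[0.22,0.86,0],[0,0,0],-1],[[0.16,0.66,0],[0,0,0],-1],[[0,0,0],[0,0,0],-1],[[0,0,0],[0,0,0],-1]]'; python3 -c "
from h import *
go(460.8,423.4,200,2.968)
c=cam('top');crop(c,160,155,370,285,3.8,'l1.png');crop(c,165,160,250,255,7,'l2.png')"
```

```text
clock: 58.05
eef_pos: [459.0, 424.1, 290.4]
tcp_rot: [-0.001, 0.085, 0.996, -0.0]
wrist_force: [1.2, -0.1, -3.7]
grip_width: 20.2
turn [-0.01 -0.01  0.03] shift after turn [-0.063 -0.013  3.012] | shift before turn [-0.066 -0.012  3.012] | pos [459.  424.1 290.4] phi 2.9715 q7 0.3 t 58.05 grip 20.2 F [ 1.2 -0.1 -3.7]
```

View pics/l2.png

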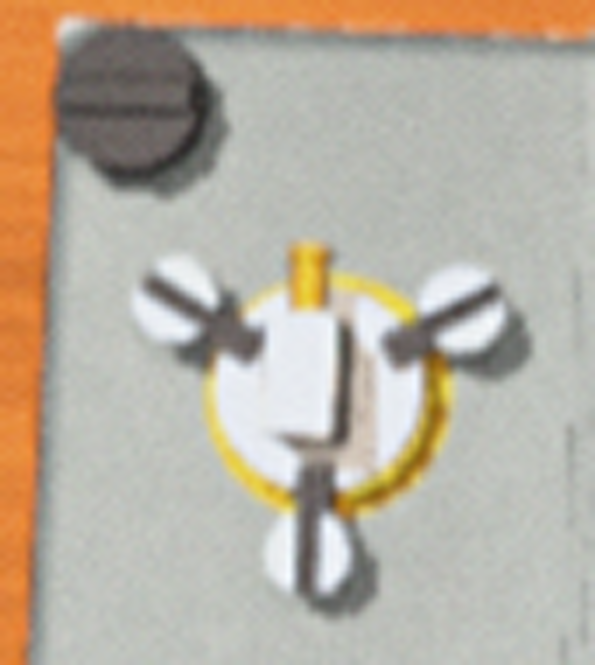

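All three dogs point at the neck's axis over the flange. Checking the angles numerically and lowering the key.

```bash
python3 - <<'E'
from h import *
c=cam("top"); im=c["bgr"].astype(float); K=8
g=cv2.resize(im,None,fx=K,fy=K,interpolation=cv2.INTER_CUBIC).max(2)
for n,P,psi in (("1",(572.2,200.6),240),("2",(481,151),0),("3",(570,96.8),120)):
    u=(proj(c,[P[0],P[1],162])[0]+.5)*K
    yy,xx=np.mgrid[:g.shape[0],:g.shape[1]]
    m=(np.hypot(xx-u[0],yy-u[1])<12*536/1351*K)&(g<165)
    W=plane(c,np.c_[xx[m],yy[m]]/K-.5,162)[:,:2]; w=W-W.mean(0); e=np.linalg.svd(w,full_matrices=False)[2][0]
    a=np.degrees(np.arctan2(e[1],e[0])); j=(psi-1.3+90-a)%180
    print(n,"joint",np.radians(j).round(3))
E
python3 -m creep '[[[-0.06,-0.01,0.5],[0,0,0],-1],[[0,0,0.8],[0,0,0],-1],[[0,0,0.8],[0,0,0],-1],[[0,0,0.8],[0,0,0],-1],[[0,0,0.1],[0,0,0],-1],[[0,0,0],[0,0,0],-1],[[0,0,0],[0,0,0],-1]]'; python3 -c "
from h import *
go(460.8,423.4,106,2.968)
s=cam('scene');crop(s,400,110,500,250,5,'l3s.png')"
```

```text
1 joint 1.575
2 joint 1.557
3 joint 1.582
clock: 58.73
eef_pos: [462.9, 422.4, 203.2]
tcp_rot: [0.001, 0.087, 0.996, 0.001]
wrist_force: [0.1, -0.2, -1.4]
grip_width: 19.9
turn [ 0.01  0.02 -0.  ] shift after turn [0.074 0.021 3.242] | shift before turn [0.08  0.016 3.242] | pos [462.9 422.4 203.2] phi 2.9678 q7 0.25 t 58.73 grip 19.9 F [ 0.1 -0.2 -1.4]
```

View pics/l3s.png

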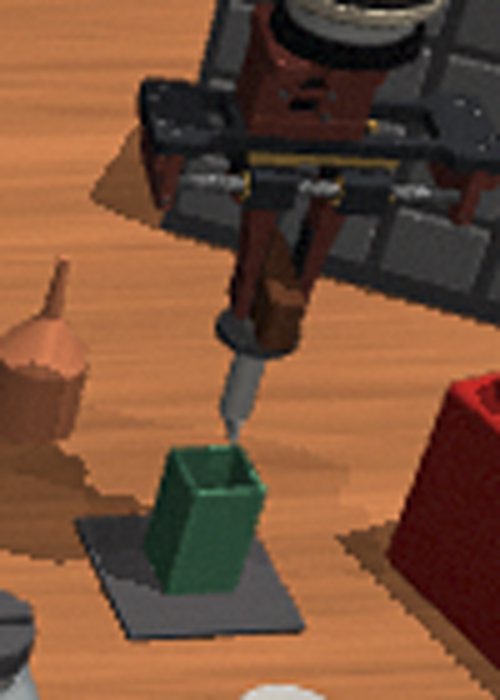

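```bash
python3 -m creep '[[[0.07,0.02,0],[0,0,0],-1],[[0,0,0.3],[0,0,0],-1],[[0,0,0.5],[0,0,0],-1],[[0,0,0.6],[0,0,0],-1],[[0,0,0.6],[0,0,0],-1],[[0,0,0.5],[0,0,0],-1],[[0,0,0.4],[0,0,0],-1],[[0,0,0.2],[0,0,0],-1],[[0,0,0],[0,0,0],-1],[[0,0,0],[0,0,0],-1]]'; python3 -c "
from h import *
go(460.8,423.4,104.5,2.968)
s=cam('scene');crop(s,400,110,500,250,5,'l4s.png')"
```

```text
clock: 59.62
eef_pos: [460.4, 424.1, 109.5]
tcp_rot: [0.001, 0.086, 0.996, 0.001]
wrist_force: [-0.3, -0.0, -2.9]
grip_width: 19.8
turn [0.01 0.01 0.01] shift after turn [-0.017 -0.02   0.166] | shift before turn [-0.017 -0.02   0.166] | pos [460.4 424.1 109.5] phi 2.9691 q7 0.18 t 59.62 grip 19.8 F [-0.3 -0.  -2.9]
```

View pics/l4s.png

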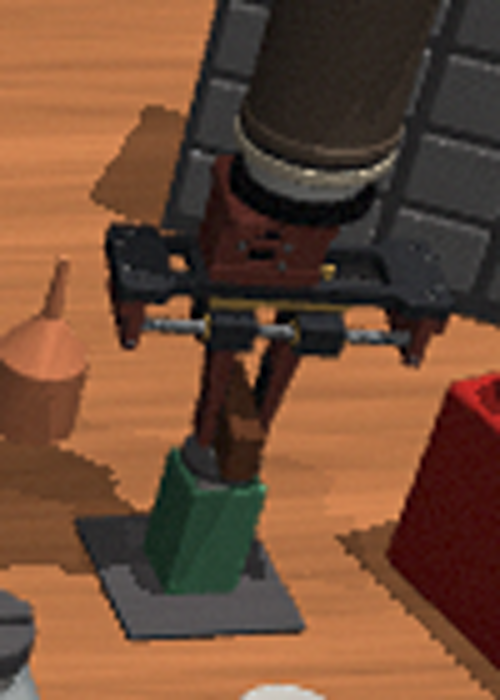

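Down the last 5 mm until the collar touches, then release.

```bash
python3 -m creep '[[[0,0,0.08],[0,0,0],-1],[[0,0,0.07],[0,0,0],-1],[[0,0,0.03],[0,0,0],-1],[[0,0,0],[0,0,0],-1],[[0,0,0],[0,0,0],-1]]'; python3 -m creep '[[[0,0,0],[0,0,0],0],[[0,0,0],[0,0,0],0],[[0,0,0],[0,0,0],0],[[0,0,0],[0,0,0],0],[[0,0,-0.4],[0,0,0],0],[[0,0,-0.8],[0,0,0],0],[[0,0,-0.8],[0,0,0],0],[[0,0,-0.8],[0,0,0],0],[[0,0,-0.8],[0,0,0],0],[[0,0,0],[0,0,0],0],[[0,0,0],[0,0,0],0]]'; python3 -c "
from h import *
go(460.8,423.4,104.5,2.968)
s=cam('scene');crop(s,400,150,500,250,6,'l5s.png');cv2.imwrite('pics/l5.png',s['bgr'])"
```

```text
clock: 60.08
eef_pos: [460.6, 423.9, 104.3]
tcp_rot: [0.001, 0.086, 0.996, 0.001]
wrist_force: [0.4, -1.2, 1.5]
grip_width: 20.0
clock: 61.0
eef_pos: [460.6, 424.5, 214.0]
tcp_rot: [0.002, 0.086, 0.996, 0.002]
wrist_force: [-0.9, -0.4, -0.4]
grip_width: 44.0
turn [0.03 0.03 0.01] shift after turn [-0.012 -0.035  3.65 ] | shift before turn [ 1.00e-03 -4.80e-02  3.65e+00] | pos [460.6 424.5 214. ] phi 2.9689 q7 0.25 t 61.0 grip 44.0 F [-0.9 -0.4 -0.4]
```

View pics/l5s.png

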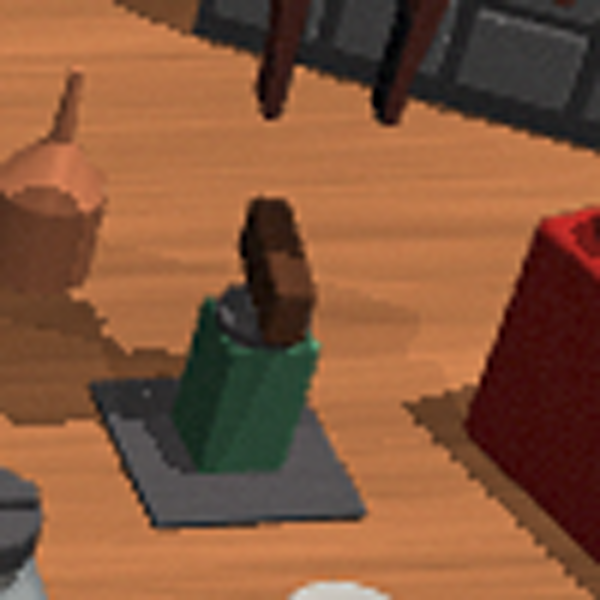

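View pics/l5.png

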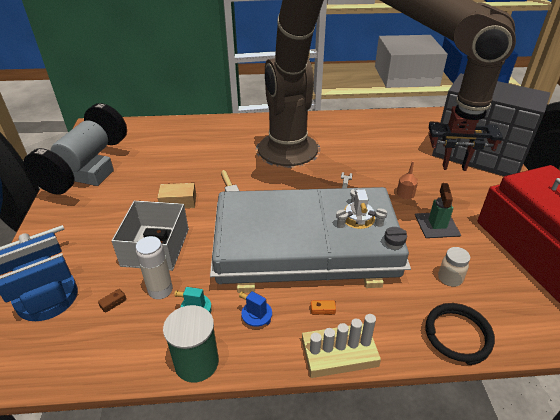

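The key stands upright in its stand with its collar on the mouth at (440,213). The bin holds the pads, the bystanders are in place, and the gripper hangs free.

```bash
python3 -m creep '[[[0,0,0],[0,0,0],0],[[0,0,0],[0,0,0],0],[[0,0,0],[0,0,0],0]]'; python3 -c "
from h import *
c=cam('top');crop(c,160,190,480,290,2.4,'z.png');print(robot.job_done())"
```

```text
clock: 61.3
eef_pos: [459.9, 423.3, 210.8]
tcp_rot: [0.0, 0.086, 0.996, -0.0]
wrist_force: [-0.4, -0.0, -0.1]
grip_width: 43.8
the job is handed in; nothing more can be done
None
```

View pics/z.png

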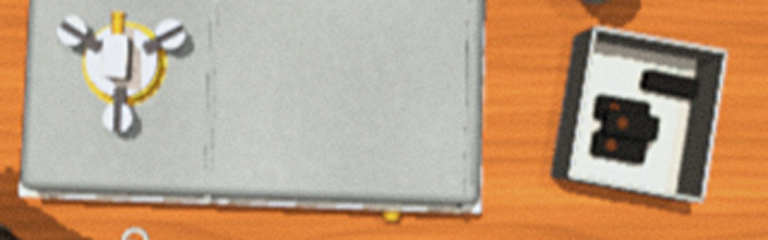

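The job is done and handed in at about 61 s of the 210 s allowed.

**What I did:** I put all four pads in the bin. The vent head went onto the neck already lined up with the notches, so it dropped straight home without having to be turned. I drove all three clamp screws to their stops with the key, then stood the key back in its stand and let go.

**Last checks:**
- **Pads:** the final top view shows all four in the bin, and none left on the tank.
- **Vent head:** it met light contact (about 13 N) at the expected seated height, and in the picture its lug is in the wide notch.
- **Clamp screws:** the slots measure 1.58, 1.56 and 1.58 rad from the picture, all past 1.40 and at the 1.57 stop within measuring error. The final top view shows all three dogs over the flange.
- **Key:** it stands upright with its collar on the stand's mouth.
- **Bench:** bystanders and look-alikes appear unmoved, judged by eye in the last views. The gripper was open and touching nothing.

**Disagreements:** the two cameras differed by about 2 mm on some points, which is within the stated calibration. One rough reading of the stand's mouth from the scene camera was about 10 mm off. I dropped it for the top-view reading, which agreed with where the key was picked up. No check failed.

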